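# Gauge the slicer bed's bores and fit matching studs through the brackets

### The arm

A 6-joint arm with a two-finger parallel gripper is mounted at the origin on the work surface. World frame = base frame: x ahead of the robot, y to its left, z up, the work surface at z = 0. Lengths are in mm, angles in rad, forces in N, time in s.
With the tool pointing down it reaches from about 400 to 925 mm from the base axis. Payload 12.5 kg.
Tool frame: the origin (TCP) lies midway between the tips of the shut fingers; the grasp point (between the pads) lies 19 mm behind it; z points along the fingers, y is the line along which they close (so a half turn about z gives the same grasp; the last joint's range is limited). The gripper opens to 95 mm and grips with 3 to 60 N. Pads are 20 mm wide; open, the fingers measure 119 mm over their backs; the gripper's body (75 mm by 180 mm) begins 59 mm behind the grasp point.
Start: joints at [-1.431, 0.491, 1.559, -0, 1.092, -0.106], TCP at [152.105, -606.227, 214.661] pointing down, gripper open.
Joint ranges: [-3.1, 3.1], [-0.84, 2.19], [0.05, 2.79], [-1.13, 4.28], [0.06, 2.93], [-2.69, 2.69]. Speed limits (rad/s): [2.22, 2.22, 2.79, 3.14, 3.14, 3.14].

### API

Orientations are given as [roll, pitch, yaw] about the fixed x, y, z axes, in that order (R = Rz(yaw) Ry(pitch) Rx(roll)).
In Python, from cell import env gives the robot as it stands.
- The arm moves only by the tool arm_command, never from a script. Its argument "targets" is a list of rows, each a list of 5 numbers: the shift along the tool's x, y, z in mm, then the turn about the tool's z in degrees, then the opening, from 0 (shut) to 1 (fully open). In form: [[tx, ty, tz, roll, fingers], ...]. A call has 1 to 5 rows; each row is the pose to reach, as a shift and turn from the pose commanded when the call began, along the tool's axes at that moment; what a row does not reach only later rows make up. A row lasts 1/10 s, in which the tool goes at most 50 mm and 8.59 degrees, less where a joint would pass 70% of its speed; a pose out of reach is approached as far as the arm can. A call with a gripper value outside its range is refused whole. The fingers move at their own pace and stop on an object; the grip force is fixed at half the most. Time passes only in rows, so rows that repeat a pose let the fingers close. It gives the time, the measured TCP pose, the force, the opening and the grip force at its end, in the units of the state.
- env.state(): the state, without advancing time (a new reading comes with each control period).
- env.read_camera(name): name is "side" or "top" or "wrist"; returns a dict with "frame" (400x640x3 uint8, red, green, blue), "vertical_fov" (degrees; the focal length in pixels is half the picture's height over the tangent of half this angle, whatever the lens; pixels are square), "cx", "cy" (the principal point, pixels), "world_from_camera" (4x4, takes a point from camera to world coordinates); the wrist camera has in their place "hand_eye" (4x4, takes a point from camera to tool coordinates, whose origin is the TCP and whose axes are the flange's). Camera axes: x right, y down, z forward; pixel columns grow to the right and rows downward; lengths in mm; the calibration is good to about 2 mm. A picture is of the moment at which its call begins: read the wrist's pose just before it. There is no depth.
- env.job_done(): hands the job in; it is judged then, once.
The state is a dict: "t": time; "joints": joint angles; "qvel": joint speeds; "tau": joint torques, N m; "eef_pos": TCP position; "tcp_rot": TCP orientation; "ft_force": force on the tool from outside, world axes, zero at the start; "moment": the same for the moment, N m; "opening": opening from 0.0 (shut) to 1.0 (fully open); "grip_force": force on a finger pad.
Only numpy, scipy, OpenCV 4.12 (cv2) and the standard library are available. Lean on these libraries where they do the work, as an engineer would, in place of code of your own. Each camera call takes 0.05 s, during which the arm holds its last target. There are 200 camera calls.

### The job

Push each yellow angle bracket that is there fully home against its two stops, over its bore, and working from the robot's left to its right feel how deep each of these bores is by lowering the depth rod through the bracket's hole to the bottom. Then put through each bracket the stud whose length suits its bore, standing on the bottom, so that every stud stands 55 mm above the casting's top. Finish with the depth rod back in its stand, the brackets still home, and do not disturb the tape, screwdriver or oil bottle.

Things in the scene. Friction and masses are not known exactly. Their poses are not given: they have to be found in the camera images.
- casting: Fixed aluminium slicer bed casting, flat block 190 x 370 x 75 mm (x, y, z); origin under its centre. Three vertical blind bores in its top, in a row along y. On the top stand dark steel stops 14 mm high: a fence along y, its near face at x = +57 mm, and at each bore a side stop on the +y side (10 mm thick, x = +2 to +57 mm), its -y face 30 mm from the bore's axis.
- bore_left (a point): Mouth centre of the left bore (left is +y, the robot's left), level with the casting's top 75 mm above the table, at x = +25, y = +115 mm in the casting's frame; axes as the casting. 16.4 mm wide; flat-bottomed, 25, 40 or 55 mm deep below the top: which is not known, and bores may be alike.
- bore_middle (a point): Mouth centre of the middle bore (left is +y, the robot's left), level with the casting's top 75 mm above the table, at x = +25, y = 0 mm in the casting's frame; axes as the casting. 16.4 mm wide; flat-bottomed, 25, 40 or 55 mm deep below the top: which is not known, and bores may be alike.
- bore_right (a point): Mouth centre of the right bore (left is +y, the robot's left), level with the casting's top 75 mm above the table, at x = +25, y = -115 mm in the casting's frame; axes as the casting. 16.4 mm wide; flat-bottomed, 25, 40 or 55 mm deep below the top: which is not known, and bores may be alike.
- bracket_left: Yellow angle bracket for the left bore, loose on the casting; may be absent (that bore then needs nothing). 0.16 kg. Foot 64 x 60 x 8 mm with an 18 mm hole at its centre; upright ear at its -x end (x = -32 to -24 mm, 44 mm wide, top 45 mm above the underside) to grip. Origin on the hole's axis, underside. Its hole is over the bore when foot's +x edge meets fence and +y edge meets side stop.
- bracket_middle: Yellow angle bracket for the middle bore, loose on the casting; may be absent (that bore then needs nothing). 0.16 kg. Foot 64 x 60 x 8 mm with an 18 mm hole at its centre; upright ear at its -x end (x = -32 to -24 mm, 44 mm wide, top 45 mm above the underside) to grip. Origin on the hole's axis, underside. Its hole is over the bore when foot's +x edge meets fence and +y edge meets side stop.
- bracket_right: Yellow angle bracket for the right bore, loose on the casting; may be absent (that bore then needs nothing). 0.16 kg. Foot 64 x 60 x 8 mm with an 18 mm hole at its centre; upright ear at its -x end (x = -32 to -24 mm, 44 mm wide, top 45 mm above the underside) to grip. Origin on the hole's axis, underside. Its hole is over the bore when foot's +x edge meets fence and +y edge meets side stop.
- rack: Fixed grey stud rack 170 x 120 x 45 mm, origin at the centre of its underside. Six blind holes 16.4 mm wide and 35 mm deep (floor 10 mm above the table) at x = -60, 0, +60 and y = -35, +35 mm in its frame. It stands to one side of the casting, left or right; the rod stand is on the other side.
- stud80a: Steel stud, 14 mm diameter, 80 mm long, z along its axis, top 25 mm green; origin at its lower (chamfered) end. Stands upright in any of the rack's holes. Two of each length exist (80 mm green, 95 mm blue, 110 mm red).
- stud80b: Steel stud, 14 mm diameter, 80 mm long, z along its axis, top 25 mm green; origin at its lower (chamfered) end. Stands upright in any of the rack's holes. Two of each length exist (80 mm green, 95 mm blue, 110 mm red).
- stud95a: Steel stud, 14 mm diameter, 95 mm long, z along its axis, top 25 mm blue; origin at its lower (chamfered) end. Stands upright in any of the rack's holes. Two of each length exist (80 mm green, 95 mm blue, 110 mm red).
- stud95b: Steel stud, 14 mm diameter, 95 mm long, z along its axis, top 25 mm blue; origin at its lower (chamfered) end. Stands upright in any of the rack's holes. Two of each length exist (80 mm green, 95 mm blue, 110 mm red).
- stud110a: Steel stud, 14 mm diameter, 110 mm long, z along its axis, top 25 mm red; origin at its lower (chamfered) end. Stands upright in any of the rack's holes. Two of each length exist (80 mm green, 95 mm blue, 110 mm red).
- stud110b: Steel stud, 14 mm diameter, 110 mm long, z along its axis, top 25 mm red; origin at its lower (chamfered) end. Stands upright in any of the rack's holes. Two of each length exist (80 mm green, 95 mm blue, 110 mm red).
- stand: Fixed blue block 80 x 80 x 50 mm that holds the depth rod: one blind hole 13 mm wide and 40 mm deep at its centre (floor 10 mm above the table). Origin at the centre of its underside.
- stand_hole0 (a point): Centre of the mouth of the stand's hole, 50 mm above the table.
- rod: Depth rod, 155 mm long, 0.09 kg: steel rod 9 mm in diameter and 100 mm long below an orange handle 22 mm in diameter and 55 mm long. Stands upright in the stand. Origin at the tip (lower end), z along the rod towards the handle.
- rod_tip (a point): Lower end of the depth rod.
- rod_handle (a point): Middle of the orange handle, 127.5 mm from the tip.
- tape: Roll of black tape, 68 mm across, 20 mm high, lying beyond and left of the casting. Not to be disturbed; origin under its centre.
- screwdriver: Screwdriver 190 mm long lying beyond the casting. Not to be disturbed.
- oil: White oil bottle with red cap, 56 mm in diameter, 130 mm high, beyond and right of the casting. Not to be disturbed; origin under its centre.
Mind the look-alikes: they are no part of the job. What is shaped like the stand but green or white is not meant.

How it is judged (in metres and radians):
On the way, in this order (a step that is already met when the one before it is completed fails the run):
1. with the left bracket against both its stops, the depth rod's tip is lowered through its hole at least 20 mm into the bore (x of bracket_left in the frame of bore_left between -0.004 and 0.004 m and y of bracket_left in the frame of bore_left between -0.004 and 0.004 m and z of bracket_left in the frame of bore_left between -0.003 and 0.003 m and angle between the x axis of bracket_left and the x axis of bore_left, either way round below 0.08 rad and horizontal distance between rod_tip and bracket_left below 0.008 m and z of rod_tip in the frame of bracket_left below -0.02 m), for 0.2 s.
2. with the middle bracket against both its stops, the depth rod's tip is lowered through its hole at least 20 mm into the bore (x of bracket_middle in the frame of bore_middle between -0.004 and 0.004 m and y of bracket_middle in the frame of bore_middle between -0.004 and 0.004 m and z of bracket_middle in the frame of bore_middle between -0.003 and 0.003 m and angle between the x axis of bracket_middle and the x axis of bore_middle, either way round below 0.08 rad and horizontal distance between rod_tip and bracket_middle below 0.008 m and z of rod_tip in the frame of bracket_middle below -0.02 m), for 0.2 s.
3. with the right bracket against both its stops, the depth rod's tip is lowered through its hole at least 20 mm into the bore (x of bracket_right in the frame of bore_right between -0.004 and 0.004 m and y of bracket_right in the frame of bore_right between -0.004 and 0.004 m and z of bracket_right in the frame of bore_right between -0.003 and 0.003 m and angle between the x axis of bracket_right and the x axis of bore_right, either way round below 0.08 rad and horizontal distance between rod_tip and bracket_right below 0.008 m and z of rod_tip in the frame of bracket_right below -0.02 m), for 0.2 s.
At the end, for the whole second after the job is handed in: Each bracket present lies flat, within 4 mm and 0.08 rad of home; through each a stud (foot within 7 mm of the hole's axis, within 0.15 rad of upright) has its top 50 to 60 mm above the casting; the rod is in its stand, tip under 30 mm high, within 0.2 rad of upright; brackets and rod at rest (x of bracket_left in the frame of bore_left between -0.004 and 0.004 m and y of bracket_left in the frame of bore_left between -0.004 and 0.004 m and z of bracket_left in the frame of bore_left between -0.003 and 0.003 m and angle between the x axis of bracket_left and the x axis of bore_left, either way round below 0.08 rad and x of bracket_middle in the frame of bore_middle between -0.004 and 0.004 m and y of bracket_middle in the frame of bore_middle between -0.004 and 0.004 m and z of bracket_middle in the frame of bore_middle between -0.003 and 0.003 m and angle between the x axis of bracket_middle and the x axis of bore_middle, either way round below 0.08 rad and x of bracket_right in the frame of bore_right between -0.004 and 0.004 m and y of bracket_right in the frame of bore_right between -0.004 and 0.004 m and z of bracket_right in the frame of bore_right between -0.003 and 0.003 m and angle between the x axis of bracket_right and the x axis of bore_right, either way round below 0.08 rad and ((horizontal distance between stud80a and bracket_left below 0.007 m and z of stud80a in the frame of bracket_left between -0.03 and -0.02 m and angle between the z axis of stud80a and the z axis of bracket_left, either way round below 0.15 rad) or (horizontal distance between stud80b and bracket_left below 0.007 m and z of stud80b in the frame of bracket_left between -0.03 and -0.02 m and angle between the z axis of stud80b and the z axis of bracket_left, either way round below 0.15 rad) or (horizontal distance between stud95a and bracket_left below 0.007 m and z of stud95a in the frame of bracket_left between -0.045 and -0.035 m and angle between the z axis of stud95a and the z axis of bracket_left, either way round below 0.15 rad) or (horizontal distance between stud95b and bracket_left below 0.007 m and z of stud95b in the frame of bracket_left between -0.045 and -0.035 m and angle between the z axis of stud95b and the z axis of bracket_left, either way round below 0.15 rad) or (horizontal distance between stud110a and bracket_left below 0.007 m and z of stud110a in the frame of bracket_left between -0.06 and -0.05 m and angle between the z axis of stud110a and the z axis of bracket_left, either way round below 0.15 rad) or (horizontal distance between stud110b and bracket_left below 0.007 m and z of stud110b in the frame of bracket_left between -0.06 and -0.05 m and angle between the z axis of stud110b and the z axis of bracket_left, either way round below 0.15 rad)) and ((horizontal distance between stud80a and bracket_middle below 0.007 m and z of stud80a in the frame of bracket_middle between -0.03 and -0.02 m and angle between the z axis of stud80a and the z axis of bracket_middle, either way round below 0.15 rad) or (horizontal distance between stud80b and bracket_middle below 0.007 m and z of stud80b in the frame of bracket_middle between -0.03 and -0.02 m and angle between the z axis of stud80b and the z axis of bracket_middle, either way round below 0.15 rad) or (horizontal distance between stud95a and bracket_middle below 0.007 m and z of stud95a in the frame of bracket_middle between -0.045 and -0.035 m and angle between the z axis of stud95a and the z axis of bracket_middle, either way round below 0.15 rad) or (horizontal distance between stud95b and bracket_middle below 0.007 m and z of stud95b in the frame of bracket_middle between -0.045 and -0.035 m and angle between the z axis of stud95b and the z axis of bracket_middle, either way round below 0.15 rad) or (horizontal distance between stud110a and bracket_middle below 0.007 m and z of stud110a in the frame of bracket_middle between -0.06 and -0.05 m and angle between the z axis of stud110a and the z axis of bracket_middle, either way round below 0.15 rad) or (horizontal distance between stud110b and bracket_middle below 0.007 m and z of stud110b in the frame of bracket_middle between -0.06 and -0.05 m and angle between the z axis of stud110b and the z axis of bracket_middle, either way round below 0.15 rad)) and ((horizontal distance between stud80a and bracket_right below 0.007 m and z of stud80a in the frame of bracket_right between -0.03 and -0.02 m and angle between the z axis of stud80a and the z axis of bracket_right, either way round below 0.15 rad) or (horizontal distance between stud80b and bracket_right below 0.007 m and z of stud80b in the frame of bracket_right between -0.03 and -0.02 m and angle between the z axis of stud80b and the z axis of bracket_right, either way round below 0.15 rad) or (horizontal distance between stud95a and bracket_right below 0.007 m and z of stud95a in the frame of bracket_right between -0.045 and -0.035 m and angle between the z axis of stud95a and the z axis of bracket_right, either way round below 0.15 rad) or (horizontal distance between stud95b and bracket_right below 0.007 m and z of stud95b in the frame of bracket_right between -0.045 and -0.035 m and angle between the z axis of stud95b and the z axis of bracket_right, either way round below 0.15 rad) or (horizontal distance between stud110a and bracket_right below 0.007 m and z of stud110a in the frame of bracket_right between -0.06 and -0.05 m and angle between the z axis of stud110a and the z axis of bracket_right, either way round below 0.15 rad) or (horizontal distance between stud110b and bracket_right below 0.007 m and z of stud110b in the frame of bracket_right between -0.06 and -0.05 m and angle between the z axis of stud110b and the z axis of bracket_right, either way round below 0.15 rad)) and linear speed of each of bracket_left, bracket_middle, bracket_right, rod below 0.02 m/s and horizontal distance between rod_tip and stand_hole0 below 0.008 m and height (world z) of rod_tip below 0.03 m and angle between rod's own z axis and vertical below 0.2 rad); the robot touches nothing.
It fails at once if the tape is moved more than 30 mm (distance of tape from where it was at the start of the episode above 0.03 m).
It fails at once if the screwdriver is moved more than 30 mm (distance of screwdriver from where it was at the start of the episode above 0.03 m).
It fails at once if the oil is moved more than 30 mm (distance of oil from where it was at the start of the episode above 0.03 m).
Of bracket_left, bracket_middle, bracket_right only 2 to 3 are there at a start; the rules pass over those that are not, and their reading is None.
At some moment in a run one of bracket_left, bracket_middle, bracket_right may be knocked a few centimetres aside while the robot is not near it.
It also fails if it takes over 210 s, if anything falls off the work surface, if the arm or the gripper's body presses on something with over 40 N, if the wrist force passes 120 N, or if a joint passes its speed limit or range.

## Working session

There is one attempt and no reset: what is moved stays moved. The work goes in short steps, Python scripts to look and compute and a tool call to move; the robot and the scene stay as the last step left them, time stands still between calls to the robot, and variables do not carry over. Pictures are saved under pics/ and viewed, at most 14 in all, crops included, and the job is handed in when it is done.

Besides the shell and the picture viewer there is one more tool, called after "Emit:" as a command line: name --pt "numbers of a row" for each row, then --argument value for the rest. arm_command: Moves the arm, as the interface text tells. Its arguments: {"type":"object","properties":{"targets":{"type":"array","items":{"type":"array","items":{"type":"number"}}}},"required":["targets"]}

```bash
mkdir -p pics && ls && cat > h.py <<'E'
import numpy as np, cv2
from cell import env
def shot(n,fn=None):
    s=env.state(); c=env.read_camera(n); c['s']=s
    if fn: cv2.imwrite('pics/'+fn,c['frame'][:,:,::-1])
    return c
def rpy(r):
    from scipy.spatial.transform import Rotation as R
    return R.from_euler('xyz',r).as_matrix()
def T(c):
    if 'world_from_camera' in c: return np.array(c['world_from_camera'])
    M=np.eye(4); M[:3,:3]=rpy(c['s']['tcp_rot']); M[:3,3]=c['s']['eef_pos']
    return M@np.array(c['hand_eye'])
def ray(c,u,v):
    f=200/np.tan(np.radians(c['vertical_fov'])/2)
    M=T(c); d=M[:3,:3]@np.array([(u-c['cx'])/f,(v-c['cy'])/f,1.]); return M[:3,3],d
def onz(c,u,v,z):
    o,d=ray(c,u,v); return o+d*(z-o[2])/d[2]
def proj(c,p):
    f=200/np.tan(np.radians(c['vertical_fov'])/2)
    q=np.linalg.inv(T(c))@np.r_[p,1]; return q[0]/q[2]*f+c['cx'],q[1]/q[2]*f+c['cy']
E
python3 - <<'E'
from h import *
for n in ('top','side'):
    c=shot(n,n+'0.png'); print(n,c['vertical_fov'],c['cx'],c['cy'],np.round(T(c),3).tolist(), [k for k in c])
print(env.state())
E
```

```text
pics
top 43.19072467820083 318.03559886890645 191.45091762282377 [[0.017, -0.995, 0.097, 352.709], [-1.0, -0.017, 0.008, 28.991], [-0.007, -0.097, -0.995, 1685.656], [0.0, 0.0, 0.0, 1.0]] ['frame', 'vertical_fov', 'cx', 'cy', 'world_from_camera', 's']
side 46.364905355917784 318.72269493098213 201.36098071260565 [[0.935, -0.187, 0.301, 120.179], [-0.354, -0.541, 0.763, -898.455], [0.02, -0.82, -0.572, 819.211], [0.0, 0.0, 0.0, 1.0]] ['frame', 'vertical_fov', 'cx', 'cy', 'world_from_camera', 's']
{'t': 0.1, 'joints': array([-1.43056970e+00,  4.91524943e-01,  1.55936563e+00,  1.61398300e-05,
        1.09168704e+00, -1.05603336e-01]), 'qvel': array([-0.00010074, -0.00139933, -0.00253272,  0.00123699,  0.00116051,
        0.00042807]), 'tau': array([ 1.26401665e-03, -6.13623905e+01, -2.58606094e+01,  6.93457690e-02,
        4.70293534e-02, -4.11162466e-05]), 'eef_pos': array([ 152.09672201, -606.00561425,  214.11211384]), 'tcp_rot': array([-3.14061469e+00, -1.18057505e-04,  2.45822453e-01]), 'ft_force': array([-0.60610848,  0.16453745, -0.23230929]), 'moment': array([-0.01798243, -0.01347512,  0.0355575 ]), 'grip_force': 0.0, 'opening': 1.0025063990898864}
```

View pics/top0.png

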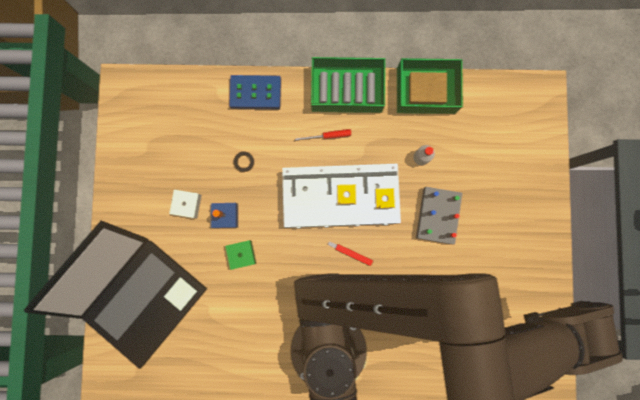

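View pics/side0.png

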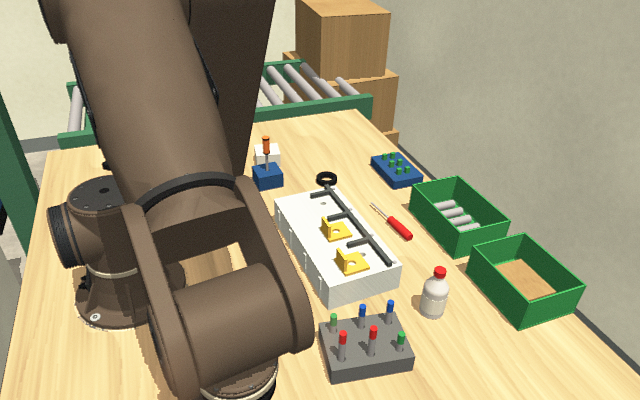

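The top view shows the casting at (341,196) with yellow brackets at (346,194) (middle) and (385,198) (right); the left bore at (305,188) has none. The rod stands in the blue block at (224,215). The white block at (185,204) and the green one at (240,254) are look-alikes. The rack is at (439,215), on the right.

```bash
python3 - <<'E'
from h import *
c=shot('top'); im=c['frame']; hsv=cv2.cvtColor(im,cv2.COLOR_RGB2HSV)
big=cv2.resize(im[150:262,215:475],None,fx=3,fy=3,interpolation=cv2.INTER_CUBIC); cv2.imwrite('pics/crop1.png',big[:,:,::-1])
def comps(m,z,name,mina=4,box=(160,150,475,270)):
    x0,y0,x1,y1=box; mm=np.zeros_like(m); mm[y0:y1,x0:x1]=m[y0:y1,x0:x1]
    for k in cv2.findContours(mm,0,1)[0]:
        if cv2.contourArea(k)<mina: continue
        r=cv2.minAreaRect(k); print(name,np.round(r[0],1),np.round(r[1],1),round(r[2],1),'->',np.round(onz(c,*r[0],z)[:2],1))
    return mm
R=lambda a,b:cv2.inRange(hsv,a,b)
comps(R((22,150,120),(35,255,255)),83,'yellow')
comps(R((105,120,40),(125,255,255)),50,'blue',2)
comps(R((5,190,120),(15,255,255)),155,'orange',2,(160,150,260,270))
comps(R((0,150,100),(4,255,255))|R((172,150,100),(180,255,255)),118,'red',2,(415,180,470,250))
comps(R((50,100,50),(80,255,255)),90,'green',2,(415,180,470,250))
m=R((0,0,170),(180,40,255)); 
m=cv2.morphologyEx(m,cv2.MORPH_CLOSE,np.ones((15,15)))
for k in cv2.findContours(m[155:235,270:410].copy(),0,1)[0]:
    if cv2.contourArea(k)>1000:
        r=cv2.minAreaRect(k); b=cv2.boxPoints(r)+[270,155]; print('cast',b.round(1).tolist(),[np.round(onz(c,*p,75)[:2],1).tolist() for p in b])
m=R((0,0,40),(180,80,125)); comps(cv2.morphologyEx(m,cv2.MORPH_CLOSE,np.ones((9,9))),45,'rack',500,(410,170,470,260))
print(im[215,445],im[190,425])
w=shot('wrist','w0.png'); print(w['vertical_fov'],w['cx'],w['cy'],np.round(w['hand_eye'],2).tolist())
E
```

```text
yellow [385. 198.] [18. 18.] 90.0 -> [ 491.7 -171.1]
yellow [346.5 194. ] [18. 17.] 90.0 -> [502.4 -48.5]
blue [432.5 212. ] [2. 3.] 90.0 -> [ 451.7 -328.9]
blue [435.5 193. ] [2. 3.] 90.0 -> [ 513.6 -338.9]
orange [216.5 213. ] [6.4 6.4] 45.0 -> [431.2 348.7]
red [453.5 234.5] [2.8 4.2] 45.0 -> [ 379.2 -378.4]
red [455.5 215.5] [3. 3.] 90.0 -> [ 437.9 -385.1]
green [429.  231.5] [3. 4.] 90.0 -> [ 387.7 -308.9]
green [456.5 197.5] [3. 3.] 90.0 -> [ 496.5 -396.2]
cast [[281.5, 167.6], [397.9, 163.3], [400.2, 223.5], [283.7, 227.8]] [[584.8, 161.2], [605.0, -213.1], [411.8, -220.6], [391.7, 149.4]]
[136 129 117] [115 108  99]
71.84719038570884 315.3662728926673 199.23318106182205 [[0.0, -0.97, -0.26, 73.28], [1.0, 0.0, 0.0, 0.36], [-0.0, -0.26, 0.97, -171.45], [0.0, 0.0, 0.0, 1.0]]
```

View pics/crop1.png

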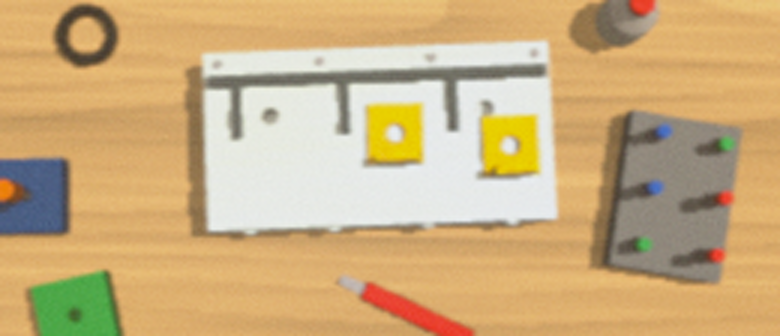

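Emit:
arm_command --pt "151 -126 -29 0 1" --pt "151 -126 -29 0 1" --pt "151 -126 -29 0 1" --pt "151 -126 -29 0 1" --pt "151 -126 -29 0 1"

```text
t: 0.7
eef_pos: [270.3, -443.6, 244.8]
tcp_rot: [3.141, -0.001, 0.25]
ft_force: [0.2, -0.1, -0.3]
opening: 1.001
grip_force: 0.0
```

Emit:
arm_command --pt "151 -126 -29 0 1" --pt "151 -126 -29 0 1" --pt "151 -126 -29 0 1" --pt "151 -126 -29 0 1" --pt "151 -126 -29 0 1"

```text
t: 1.2
eef_pos: [386.0, -285.1, 273.5]
tcp_rot: [3.141, -0.001, 0.25]
ft_force: [0.1, -0.4, 0.0]
opening: 1.0
grip_force: 0.0
```

Emit:
arm_command --pt "151 -126 -29 -39.5 0.5" --pt "151 -126 -29 -39.5 0.5" --pt "151 -126 -29 -39.5 0.5" --pt "151 -126 -29 -39.5 0.5" --pt "151 -126 -29 -39.5 0.5"

```text
t: 1.7
eef_pos: [502.0, -126.5, 302.0]
tcp_rot: [3.14, -0.001, 0.945]
ft_force: [-0.8, -0.4, 0.2]
opening: 0.634
grip_force: 0.0
```

Emit:
arm_command --pt "0 0 0 -39.5 0.5" --pt "0 0 0 -39.5 0.5" --pt "0 0 0 -39.5 0.5" --pt "0 0 0 -39.5 0.5" --pt "0 0 0 -39.5 0.5"

```text
t: 2.2
eef_pos: [499.5, -130.4, 301.3]
tcp_rot: [-3.141, 0.0, 1.63]
ft_force: [0.3, 0.0, -0.2]
opening: 0.5
grip_force: 0.0
```

```bash
python3 - <<'E'
from h import *
w=shot('wrist','w1.png'); print(w['s']['eef_pos'],w['s']['tcp_rot'])
np.save('w1.npy',w,allow_pickle=True)
E
```

```text
[ 499.45853325 -130.41075196  301.28523366] [-3.14112356e+00  1.23128366e-04  1.62973755e+00]
```

View pics/w1.png

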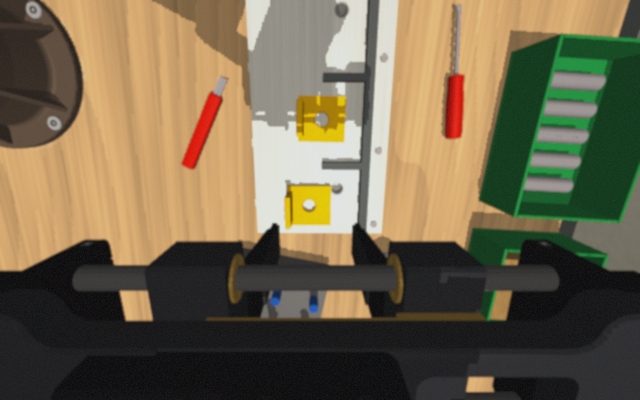

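The wrist view shows the middle bracket with its hole at (321,119) and the right one at (308,205). The fence runs down at x≈365, and the middle and right side stops are at rows ≈77 and ≈164.

```bash
cat >> h.py <<'E'
def fit(P):
    P=np.array(P); vx,vy,x0,y0=cv2.fitLine(P[:,:2].astype(np.float32),cv2.DIST_HUBER,0,.01,.01).ravel(); return np.array([x0,y0]),np.array([vx,vy])
def brk(w,show=True):
    hsv=cv2.cvtColor(w['frame'],cv2.COLOR_RGB2HSV); m=cv2.inRange(hsv,(20,150,60),(36,255,255)); m=cv2.morphologyEx(m,cv2.MORPH_OPEN,np.ones((3,3)))
    cs,h=cv2.findContours(m,cv2.RETR_CCOMP,cv2.CHAIN_APPROX_NONE); out=[]
    for i,k in enumerate(cs):
        if h[0][i][3]<0 and cv2.contourArea(k)>600:
            hs=[cs[j] for j in range(len(cs)) if h[0][j][3]==i and cv2.contourArea(cs[j])>25]
            r=cv2.minAreaRect(k); q=None
            if hs:
                e=cv2.boundingRect(max(hs,key=cv2.contourArea)); u=(e[0]+e[2]/2-.5,e[1]+e[3]/2-.5); q=onz(w,*u,81)
            else: u=None
            print('bracket box',np.round(r[0],1),np.round(r[1],1),round(r[2],1),'hole px',u,'hole xy',None if q is None else q[:2].round(1))
E
python3 - <<'E'
from h import *
w=np.load('w1.npy',allow_pickle=True).item(); im=w['frame']; g=im.max(2).astype(int)
brk(w)
# fence: along rows find dark run right side
L=[];Rr=[]
for v in list(range(88,150,4))+list(range(172,225,4)):
    d=np.where(g[v,345:385]<95)[0]+345
    if len(d)>3: L.append(onz(w,d[0]-.5,v,75)); Rr.append(onz(w,d[-1]+.5,v,89))
for n,P in(('near base',L),('far top',Rr)):
    p,d=fit(P); print(n,p,d, np.degrees(np.arctan2(-d[0]*np.sign(d[1]),abs(d[1]))),len(P))
for nm,v0,v1,z in(('mid',60,95,75),('right',150,182,89)):
    P=[]
    for u in range(328,356,3):
        d=np.where(g[v0:v1,u]<95)[0]+v0
        if len(d): P.append(onz(w,u,d[-1]+.5,z))
    p,d=fit(P); print(nm,p,d,np.degrees(np.arctan2(d[1]*np.sign(d[0]),abs(d[0]))))
# yellow right edges -> bracket yaw
hsv=cv2.cvtColor(im,cv2.COLOR_RGB2HSV); m=cv2.inRange(hsv,(20,150,60),(36,255,255))
for a,b in((102,136),(190,220)):
    P=[onz(w,np.where(m[v,:350])[0][-1]+.5,v,83) for v in range(a,b,2)]
    p,d=fit(P); print('foot +x edge',p,np.degrees(np.arctan2(-d[0]*np.sign(d[1]),abs(d[1]))))
E
```

```text
bracket box [307.5 206. ] [42. 45.] 90.0 hole px (308.5, 204.5) hole xy [ 492.3 -172. ]
bracket box [320.5 118.3] [48.1 44.6] 1.7 hole px (321.0, 119.0) hole xy [502.9 -49.8]
near base [559.0146   -45.234657] [ 0.03413224 -0.9994173 ] 1.9560132 11
far top [565.79645 -46.14838] [ 0.03284479 -0.99946046] 1.8822064 11
mid [5.2727594e+02 3.1264094e-01] [0.9986524  0.05189825] 2.9748871
right [ 535.0119  -106.90099] [0.9978735  0.06518022] 3.737201
foot +x edge [534.0532   -43.913513] 1.6522201
foot +x edge [ 523.3425 -172.2517] 4.165976
```

```bash
python3 - <<'E'
from h import *
w=np.load('w1.npy',allow_pickle=True).item()
im=w['frame']
for n,u,v,r in(('boreL',341,9,9),('boreR',337,187,7),('s1',383,57,6),('s2',378,150,6),('s3',373,224,6)):
    g=im[max(0,v-r):v+r+1,u-r:u+r+1].max(2).astype(float); g=np.clip(np.percentile(g,80)-20-g,0,None)
    ys,xs=np.mgrid[max(0,v-r):v+r+1,u-r:u+r+1]; p=((xs*g).sum()/g.sum(),(ys*g).sum()/g.sum()); print(n,np.round(p,1),onz(w,*p,75)[:2].round(1))
E
```

```text
boreL [339.6  10.1] [517.9  83.1]
boreR [336.8 189. ] [ 532.8 -147.4]
s1 [383.3  57.6] [579.6  32.4]
s2 [377.8 149.9] [586.5 -87.1]
s3 [372.8 223.1] [ 591.9 -197.5]
```

Emit:
arm_command --pt "80 -20 100 0 0.5" --pt "80 -20 100 0 0.5" --pt "80 -20 100 0 0.5" --pt "80 -20 150 0 0.5" --pt "80 -20 150 0 0.5"

```text
t: 2.75
eef_pos: [472.9, -50.3, 147.6]
tcp_rot: [-3.134, -0.002, 1.623]
ft_force: [0.5, 0.8, 1.0]
opening: 0.5
grip_force: 0.0
```

Emit:
arm_command --pt "0 0 40 0 0.5" --pt "0 0 61 0 0.5" --pt "0 0 61 0 0.2" --pt "0 0 61 0 0.0" --pt "0 0 61 0 0.0"

```text
t: 3.25
eef_pos: [476.2, -51.1, 92.4]
tcp_rot: [3.139, 0.001, 1.624]
ft_force: [0.3, 0.5, 0.6]
opening: 0.305
grip_force: 0.0
```

Emit:
arm_command --pt "0 0 0 0 0" --pt "0 0 0 0 0" --pt "0 0 0 0 0"

```text
t: 3.55
eef_pos: [475.4, -50.6, 91.3]
tcp_rot: [3.141, 0.0, 1.625]
ft_force: [-2.7, 0.8, 7.4]
opening: 0.082
grip_force: 30.0
```

Emit:
arm_command --pt "4 5 0 0 0" --pt "8 9 0 0 0" --pt "12 13 0 0 0" --pt "16 17 0 0 0" --pt "16 17 0 0 0"

```text
t: 4.05
eef_pos: [491.9, -33.4, 91.3]
tcp_rot: [3.141, 0.0, 1.625]
ft_force: [0.0, 2.4, 6.5]
opening: 0.082
grip_force: 30.0
```

Emit:
arm_command --pt "0 1 0 0 0" --pt "0 2 0 0 0" --pt "0 3 0 0 0" --pt "0 3 0 0 0" --pt "0 3 0 0 0"

```text
t: 4.55
eef_pos: [493.4, -33.3, 91.3]
tcp_rot: [-3.14, -0.0, 1.625]
ft_force: [-7.2, 0.2, 12.3]
opening: 0.078
grip_force: 30.0
```

Emit:
arm_command --pt "1 1 0 0 0" --pt "2 1 0 0 0" --pt "3 1 0 0 0" --pt "4 1 0 0 0" --pt "4 1 0 0 0"

```text
t: 5.05
eef_pos: [494.7, -31.9, 91.5]
tcp_rot: [-3.141, 0.004, 1.626]
ft_force: [-8.9, -25.1, 11.4]
opening: 0.079
grip_force: 30.0
```

Emit:
arm_command --pt "1 0 0 0 0" --pt "2 0 0 0 0" --pt "2 0 0 0 0"

```text
t: 5.35
eef_pos: [494.7, -30.5, 91.8]
tcp_rot: [-3.141, 0.004, 1.626]
ft_force: [-10.3, -31.2, 15.7]
opening: 0.085
grip_force: 30.0
```

Emit:
arm_command --pt "-3 -1 0 0 0" --pt "-3 -1 0 0 0.3" --pt "-3 -1 0 0 0.5" --pt "-3 -1 0 0 0.5" --pt "-3 -1 0 0 0.5"

```text
t: 5.85
eef_pos: [494.1, -30.3, 90.5]
tcp_rot: [-3.141, 0.0, 1.625]
ft_force: [-0.6, -0.8, -0.2]
opening: 0.363
grip_force: 0.0
```

Emit:
arm_command --pt "0 0 -50 0 0.5" --pt "0 0 -100 0 0.5" --pt "-60 0 -150 0 0.5" --pt "-60 0 -150 0 0.5" --pt "-60 0 -150 0 0.5"

```text
t: 6.35
eef_pos: [498.4, -92.3, 242.9]
tcp_rot: [3.137, 0.002, 1.623]
ft_force: [0.3, -0.2, -0.8]
opening: 0.501
grip_force: 0.0
```

```bash
python3 - <<'E'
from h import *
w=shot('wrist','w2.png'); print(w['s']['eef_pos'],w['s']['tcp_rot']); brk(w); np.save('w2.npy',w,allow_pickle=True)
E
```

```text
[498.38178636 -92.27631295 242.91355039] [3.13733613e+00 1.96924653e-03 1.62286962e+00]
bracket box [304.5 244.5] [41. 53.] 90.0 hole px (307.0, 244.5) hole xy [ 492.9 -171.6]
bracket box [338.5 135. ] [52. 55.] 90.0 hole px (337.5, 136.0) hole xy [522.6 -31.3]
```

View pics/w2.png

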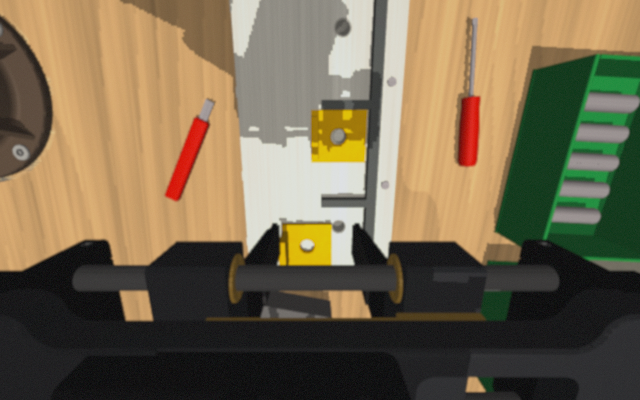

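The middle bracket is home, with its hole at pixel (338,136) right on the bore. Next is the right bracket.

Emit:
arm_command --pt "-79 -37 50 0 0.5" --pt "-79 -37 50 0 0.5" --pt "-79 -37 100 0 0.5" --pt "-79 -37 140 0 0.5" --pt "-79 -37 152 0 0.5"

```text
t: 6.9
eef_pos: [462.5, -169.6, 84.5]
tcp_rot: [-3.135, -0.004, 1.625]
ft_force: [-0.2, 0.3, 1.0]
opening: 0.5
grip_force: 0.0
```

Emit:
arm_command --pt "0 0 0 0 0.5" --pt "0 0 0 0 0" --pt "0 0 0 0 0" --pt "0 0 0 0 0" --pt "0 0 0 0 0"

```text
t: 7.4
eef_pos: [465.1, -171.4, 89.6]
tcp_rot: [3.14, 0.001, 1.625]
ft_force: [-0.4, -0.5, 0.1]
opening: 0.221
grip_force: 0.0
```

Emit:
arm_command --pt "0 0 0 0 0" --pt "5 6 0 0 0" --pt "10 14 0 0 0" --pt "16 22 0 0 0" --pt "22 30 0 0 0"

```text
t: 7.9
eef_pos: [494.3, -147.3, 89.0]
tcp_rot: [3.141, 0.001, 1.625]
ft_force: [-1.9, -2.1, 7.0]
opening: 0.082
grip_force: 30.0
```

Emit:
arm_command --pt "0 2 0 0 0" --pt "0 4 0 0 0" --pt "0 5 0 0 0" --pt "0 6 0 0 0" --pt "0 6 0 0 0"

```text
t: 8.4
eef_pos: [499.6, -146.7, 89.0]
tcp_rot: [-3.141, -0.0, 1.625]
ft_force: [-5.6, 1.4, 8.9]
opening: 0.085
grip_force: 30.0
```

Emit:
arm_command --pt "0 1 0 0 0" --pt "1 2 0 0 0" --pt "2 2 0 0 0" --pt "3 2 0 0 0" --pt "4 2 0 0 0"

```text
t: 8.9
eef_pos: [502.3, -144.0, 89.0]
tcp_rot: [3.14, 0.002, 1.625]
ft_force: [-2.3, -14.0, 4.6]
opening: 0.08
grip_force: 30.0
```

Emit:
arm_command --pt "1 0 0 0 0" --pt "1 0 0 0 0"

```text
t: 9.1
eef_pos: [502.3, -143.9, 89.1]
tcp_rot: [3.139, 0.003, 1.625]
ft_force: [-2.0, -15.3, 3.9]
opening: 0.081
grip_force: 30.0
```

Emit:
arm_command --pt "0 1 0 0 0" --pt "0 2 0 0 0" --pt "1 3 0 0 0" --pt "1 3 0 0 0"

```text
t: 9.5
eef_pos: [502.7, -143.5, 89.2]
tcp_rot: [-3.138, 0.003, 1.626]
ft_force: [-18.6, -27.3, 13.5]
opening: 0.081
grip_force: 30.0
```

Emit:
arm_command --pt "-2 -3 0 0 0" --pt "-2 -3 0 0 0.3" --pt "-2 -3 0 0 0.5" --pt "-2 -3 0 0 0.5" --pt "-2 -3 -40 0 0.5"

```text
t: 10.0
eef_pos: [499.6, -142.2, 125.4]
tcp_rot: [-3.134, -0.004, 1.625]
ft_force: [0.0, -1.2, 0.1]
opening: 0.365
grip_force: 0.0
```

Emit:
arm_command --pt "0 0 -50 0 0.5" --pt "0 0 -100 0 0.5" --pt "0 0 -150 0 0.5" --pt "50 -10 -170 0 0.5" --pt "99 -20 -170 0 0.5"

```text
t: 10.5
eef_pos: [477.6, -49.3, 300.9]
tcp_rot: [3.137, 0.001, 1.622]
ft_force: [0.0, 0.2, -0.8]
opening: 0.499
grip_force: 0.0
```

```bash
python3 - <<'E'
from h import *
w=shot('wrist','w3.png'); print(w['s']['eef_pos'],w['s']['tcp_rot']); brk(w)
E
```

```text
[477.59956536 -49.32796671 300.91773535] [3.13724880e+00 1.18776954e-03 1.62249598e+00]
bracket box [339.5 244. ] [42. 27.] 90.0 hole px None hole xy None
bracket box [348.  165.5] [41. 46.] 90.0 hole px (346.0, 166.0) hole xy [521.9 -31.2]
```

Emit:
arm_command --pt "200 -43 0 0 0.5" --pt "200 -43 0 0 0.5" --pt "200 -43 0 0 0.5" --pt "200 -43 0 0 0.5" --pt "200 -43 0 0 0.5"

```text
t: 11.05
eef_pos: [421.5, 151.8, 298.4]
tcp_rot: [-3.141, -0.001, 1.63]
ft_force: [-0.2, -0.3, -0.2]
opening: 0.497
grip_force: 0.0
```

Emit:
arm_command --pt "200 -43 0 40 0.5" --pt "200 -43 0 40 0.5" --pt "200 -43 0 40 0.5" --pt "200 -43 0 40 0.5" --pt "200 -43 0 40 0.5"

```text
t: 11.55
eef_pos: [368.9, 346.9, 298.2]
tcp_rot: [-3.141, 0.0, 0.957]
ft_force: [0.2, 0.1, -0.6]
opening: 0.499
grip_force: 0.0
```

Emit:
arm_command --pt "0 0 0 40 0.5" --pt "0 0 0 40 0.5" --pt "0 0 0 40 0.5" --pt "0 0 0 40 0.5" --pt "0 0 0 40 0.5"

```text
t: 12.05
eef_pos: [369.8, 344.8, 298.1]
tcp_rot: [3.141, 0.001, 0.258]
ft_force: [-0.1, 0.0, -0.1]
opening: 0.498
grip_force: 0.0
```

Emit:
arm_command --pt "0 0 0 8 0.5" --pt "0 0 0 10 0.5" --pt "0 0 0 10 0.5"

```text
t: 12.35
eef_pos: [369.8, 344.8, 298.1]
tcp_rot: [3.141, 0.001, 0.089]
ft_force: [-1.0, 0.2, -0.7]
opening: 0.501
grip_force: 0.0
```

```bash
python3 - <<'E'
from h import *
w=shot('wrist','w4.png'); print(w['s']['eef_pos'],w['s']['tcp_rot'],w['s']['joints']); np.save('w4.npy',w,allow_pickle=True)
E
```

```text
[369.79581369 344.80385188 298.14418824] [3.14118498e+00 5.78807928e-04 8.87170053e-02] [ 6.19760493e-01  2.37752708e-01  1.72541490e+00 -6.31860391e-05
  1.17913060e+00  2.10186384e+00]
```

View pics/w4.png

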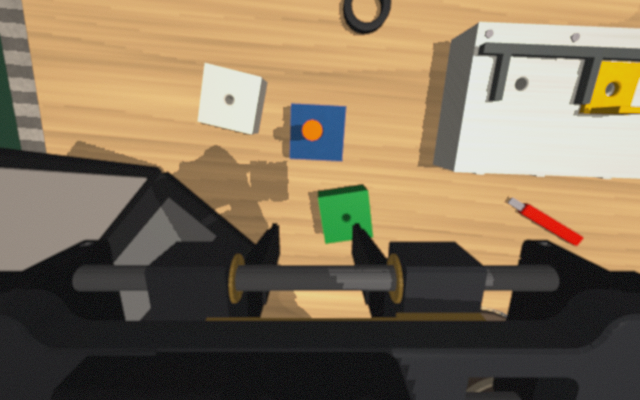

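The rod's orange top is at (312,130), standing in the blue stand at about (318,132). The white block at (229,99) and the green one at (346,217) are empty look-alikes, so the blue one is right: it matches the description and holds the rod.

```bash
python3 - <<'E'
from h import *
w=np.load('w4.npy',allow_pickle=True).item(); hsv=cv2.cvtColor(w['frame'],cv2.COLOR_RGB2HSV)
def c(m,b):
    m=m[b[1]:b[3],b[0]:b[2]]; k=max(cv2.findContours(m,0,1)[0],key=cv2.contourArea); r=cv2.minAreaRect(k); return np.array(r[0])+b[:2],r[1],r[2]
o=c(cv2.inRange(hsv,(5,190,120),(15,255,255)),(280,90,360,180)); s=c(cv2.inRange(hsv,(105,120,30),(125,255,255))|cv2.inRange(hsv,(5,190,120),(15,255,255)),(270,80,370,180))
print(o,onz(w,*o[0],165)); print(s,onz(w,*s[0],50))
E
```

```text
(array([307.00286102, 131.11031342]), (18.949186325073242, 9.260478973388672), 74.47589111328125) [435.80157785 359.18605984 165.        ]
(array([316.68204498, 131.85910416]), (52.58431625366211, 52.883941650390625), 2.8624050617218018) [433.29678065 347.94052989  50.        ]
```

```bash
python3 - <<'E'
from h import *
w=np.load('w4.npy',allow_pickle=True).item(); hsv=cv2.cvtColor(w['frame'],cv2.COLOR_RGB2HSV)
m=cv2.inRange(hsv,(0,120,60),(20,255,255))[105:155,290:340]; k=max(cv2.findContours(m,0,1)[0],key=cv2.contourArea); print(k.shape,cv2.boundingRect(k)); (x,y),r=cv2.minEnclosingCircle(k); print(x+290,y+105,r,onz(w,x+290,y+105,165))
E
```

```text
(56, 1, 2) (12, 15, 21, 21)
311.68181800842285 129.7727279663086 10.391013145446777 [437.63247216 354.31214715 165.        ]
```

Emit:
arm_command --pt "32 0 -10 2 0.5" --pt "64 0 0 2 0.5" --pt "64 0 50 2 0.5" --pt "64 0 80 2 0.5" --pt "64 0 80 2 0.5"

```text
t: 12.9
eef_pos: [432.2, 349.6, 214.8]
tcp_rot: [3.138, 0.006, 0.055]
ft_force: [-0.0, 0.9, 0.7]
opening: 0.503
grip_force: 0.0
```

Emit:
arm_command --pt "3 -3 50 0 0.5" --pt "3 -3 96 0 0.5" --pt "3 -3 96 0 0.5" --pt "3 -3 96 0 0.3" --pt "3 -3 96 0 0.1"

```text
t: 13.4
eef_pos: [437.5, 354.6, 125.4]
tcp_rot: [-3.14, -0.004, 0.055]
ft_force: [-0.4, 0.3, -0.5]
opening: 0.386
grip_force: 0.0
```

Emit:
arm_command --pt "0 0 0 0 0" --pt "0 0 0 0 0" --pt "0 0 0 0 0" --pt "0 0 0 0 0"

```text
t: 13.8
eef_pos: [436.9, 353.5, 124.1]
tcp_rot: [3.141, -0.002, 0.055]
ft_force: [0.2, -4.5, 10.6]
opening: 0.229
grip_force: 29.9
```

Emit:
arm_command --pt "0 0 -15 0 0" --pt "0 0 -30 0 0" --pt "0 0 -60 0 0" --pt "0 0 -100 0 0" --pt "0 0 -140 0 0"

```text
t: 14.3
eef_pos: [436.0, 353.6, 264.4]
tcp_rot: [3.142, 0.0, 0.054]
ft_force: [0.1, 0.8, -1.7]
opening: 0.225
grip_force: 30.0
```

Emit:
arm_command --pt "0 0 0 0 0" --pt "0 0 0 0 0" --pt "0 0 0 0 0"

```text
t: 14.6
eef_pos: [435.8, 353.5, 261.6]
tcp_rot: [3.141, 0.001, 0.054]
ft_force: [-0.5, 0.3, -1.0]
opening: 0.226
grip_force: 30.0
```

```bash
python3 - <<'E'
from h import *
w=shot('wrist'); print(w['s']['eef_pos'],w['s']['tcp_rot']); np.save('w5.npy',w,allow_pickle=True)
cv2.imwrite('pics/w5.png',cv2.resize(w['frame'][80:280,215:415],None,fx=3,fy=3)[:,:,::-1])
s=w['s']; print(proj(w,s['eef_pos']-np.array([0,0,114.])), [onz(w,u,132,50)[:2].round(1) for u in (315,)])
E
```

```text
[435.81988095 353.4931545  261.56000441] [3.14075679e+00 1.33031443e-03 5.40921058e-02]
(np.float64(314.86939615708144), np.float64(196.08778531999045)) [array([499.8, 356.8])]
```

View pics/w5.png

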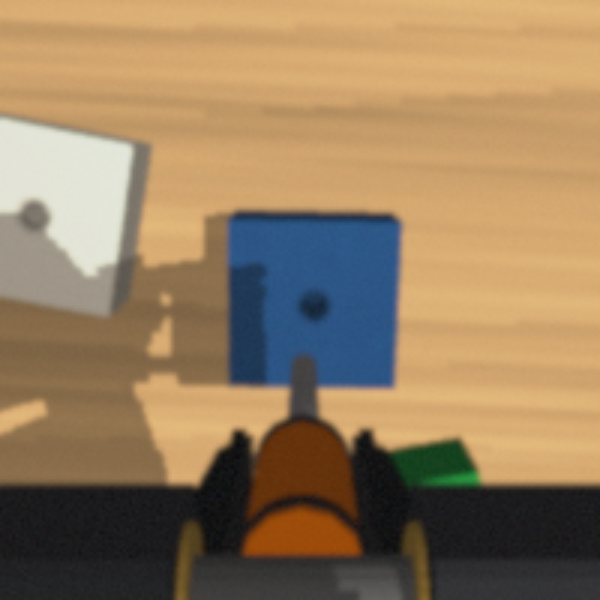

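Gripped straight: the tip at about (316,200) in full-image pixels is where it should be, and the empty stand hole is at (320,181).

Emit:
arm_command --pt "33 195 0 0 0" --pt "33 195 0 0 0" --pt "33 195 0 0 0" --pt "33 195 0 0 0" --pt "33 195 0 0 0"

```text
t: 15.15
eef_pos: [480.5, 156.5, 261.4]
tcp_rot: [3.14, 0.002, 0.049]
ft_force: [1.2, 0.9, -1.5]
opening: 0.226
grip_force: 30.0
```

```bash
python3 - <<'E'
from h import *
v=np.load('w5.npy',allow_pickle=True).item(); print('stand hole',onz(v,319.7,181.3,50))
w=shot('wrist','w6.png'); print(w['s']['eef_pos']); brk(w); c=shot('top'); brk(c)
E
```

```text
stand hole [432.59850075 346.55700217  50.        ]
[480.46782463 156.50857925 261.43628917]
bracket box [468.  160.5] [55. 58.] 90.0 hole px (464.5, 157.5) hole xy [523.1 -31.5]
bracket box [561.5 158.5] [55. 71.] 90.0 hole px (555.0, 156.5) hole xy [ 530.1 -146. ]
```

Emit:
arm_command --pt "33 191 0 0 0" --pt "33 191 0 0 0" --pt "33 191 0 0 0" --pt "33 191 0 0 0" --pt "33 191 0 0 0"

```text
t: 15.75
eef_pos: [524.1, -30.7, 261.6]
tcp_rot: [3.141, 0.001, 0.052]
ft_force: [0.6, 0.2, -1.3]
opening: 0.225
grip_force: 30.0
```

Emit:
arm_command --pt "0 0 10 0 0" --pt "0 0 10 0 0" --pt "0 0 10 0 0"

```text
t: 16.05
eef_pos: [522.8, -26.4, 252.0]
tcp_rot: [-3.141, 0.001, 0.056]
ft_force: [-0.2, 0.3, -0.6]
opening: 0.229
grip_force: 30.0
```

```bash
python3 - <<'E'
from h import *
w=shot('wrist'); print(w['s']['eef_pos'],w['s']['tcp_rot'],w['s']['ft_force'])
cv2.imwrite('pics/w7.png',cv2.resize(w['frame'][100:260,235:435],None,fx=3,fy=3)[:,:,::-1])
print([proj(w,(523,-31.4,83)),proj(w,w['s']['eef_pos']-[0,0,114])])
E
```

```text
[522.75550125 -26.41296597 251.95393686] [-3.14124244e+00  1.13175714e-03  5.63245736e-02] [-0.23856075  0.25993223 -0.58269512]
[(np.float64(319.0231434096693), np.float64(185.24992781859407)), (np.float64(314.9965073935647), np.float64(196.10757106572524))]
```

View pics/w7.png

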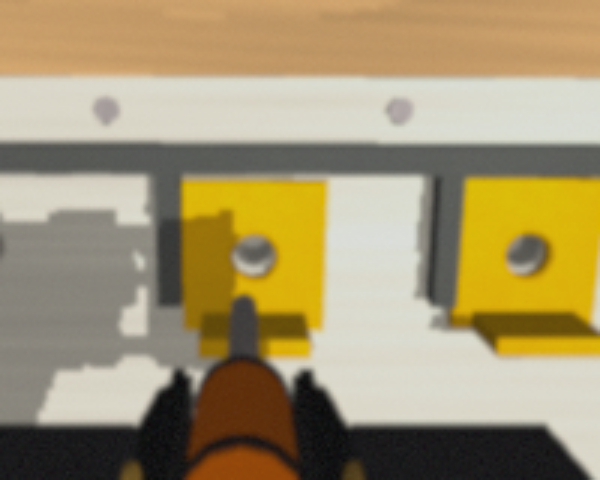

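Both brackets are in place, with the hole at (319.7,185.3), 0.7 px from the prediction. I shift 5.5 mm in y and lower.

Emit:
arm_command --pt "0.5 5.5 0 0 0" --pt "0.5 5.5 20 0 0" --pt "0.5 5.5 35 0 0" --pt "0.5 5.5 45 0 0" --pt "0.5 5.5 45 0 0"

```text
t: 16.6
eef_pos: [523.5, -33.4, 206.6]
tcp_rot: [-3.141, 0.002, 0.054]
ft_force: [-0.5, 0.1, -1.0]
opening: 0.229
grip_force: 30.0
```

Emit:
arm_command --pt "0 0 8 0 0" --pt "0 0 16 0 0" --pt "0 0 24 0 0" --pt "0 0 32 0 0" --pt "0 0 36 0 0"

```text
t: 17.1
eef_pos: [528.1, -34.0, 175.8]
tcp_rot: [3.139, -0.013, 0.054]
ft_force: [2.2, 2.6, 42.7]
opening: 0.231
grip_force: 30.0
```

Emit:
arm_command --pt "0 0 -15 0 0" --pt "0 0 -30 0 0" --pt "0 0 -50 0 0" --pt "0 0 -60 0 0" --pt "0 0 -60 0 0"

```text
t: 17.6
eef_pos: [524.3, -33.6, 232.3]
tcp_rot: [3.141, -0.002, 0.054]
ft_force: [0.2, -0.1, -1.7]
opening: 0.226
grip_force: 30.0
```

Emit:
arm_command --pt "0 0 0 0 0" --pt "0 0 0 0 0"

```text
t: 17.8
eef_pos: [523.5, -33.5, 230.5]
tcp_rot: [-3.141, 0.001, 0.054]
ft_force: [-0.4, -0.2, -1.1]
opening: 0.226
grip_force: 30.0
```

```bash
python3 - <<'E'
from h import *
w=shot('wrist'); print(w['s']['eef_pos'],w['s']['tcp_rot'],w['s']['ft_force']);brk(w)
cv2.imwrite('pics/w8.png',cv2.resize(w['frame'][100:260,235:435],None,fx=3,fy=3)[:,:,::-1])
print([proj(w,(523,-31.9,83)),proj(w,w['s']['eef_pos']-[0,0,114])])
E
```

```text
[523.52228093 -33.48739242 230.50895181] [-3.14136432e+00  1.38903099e-03  5.40948928e-02] [-0.41264815 -0.22373288 -1.08870333]
bracket box [313.6 196.5] [51.1 62.4] 1.7 hole px (314.5, 191.0) hole xy [520.6 -33. ]
bracket box [411.5 192.5] [63. 55.] 90.0 hole px (409.5, 188.5) hole xy [ 529.8 -145.9]
[(np.float64(313.66167999545536), np.float64(189.3754486112121)), (np.float64(314.98437403299323), np.float64(196.081504389896))]
```

View pics/w8.png

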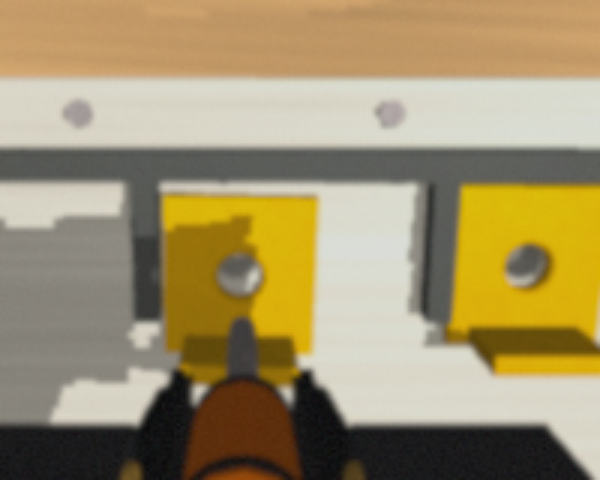

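The tip hit the bracket's edge: the rod was leaning in the stand, so it is tilted in the grip with its tip well toward -x (tip at ≈(316,206), expected row ≈198). That nudged the middle bracket about 2 mm off. I'll straighten the rod in the empty left bore, which has no bracket to shift, and then push the bracket back.

Emit:
arm_command --pt "12 -117 -5 0 0" --pt "12 -117 -5 0 0" --pt "12 -117 -5 0 0" --pt "12 -117 -5 0 0" --pt "12 -117 0 0 0"

```text
t: 18.35
eef_pos: [529.6, 83.9, 231.2]
tcp_rot: [3.141, -0.0, 0.055]
ft_force: [0.1, 0.5, -0.2]
opening: 0.229
grip_force: 30.0
```

Emit:
arm_command --pt "0 0 20 0 0" --pt "0 0 38 0 0" --pt "0 0 38 0 0" --pt "0 0 38 0 0"

```text
t: 18.75
eef_pos: [529.6, 83.0, 193.4]
tcp_rot: [3.141, 0.001, 0.053]
ft_force: [-0.1, 0.1, 0.3]
opening: 0.225
grip_force: 30.0
```

```bash
python3 - <<'E'
from h import *
w=shot('wrist'); print(w['s']['eef_pos'],w['s']['tcp_rot'],w['s']['ft_force'])
cv2.imwrite('pics/w9.png',cv2.resize(w['frame'][150:260,255:375],None,fx=5,fy=5,interpolation=cv2.INTER_CUBIC)[:,:,::-1])
print('bore',proj(w,(517.6,83.7,75)))
for h in (95,105,114): print(h,proj(w,w['s']['eef_pos']-[0,0,h]))
E
```

```text
[529.61704854  82.97617577 193.39187915] [3.14143731e+00 7.65583954e-04 5.28428551e-02] [-0.1008726   0.05912211  0.26220535]
bore (np.float64(313.70723564890693), np.float64(205.73421204055813))
95 (np.float64(314.92206211996654), np.float64(200.88011889108643))
105 (np.float64(314.9336988965516), np.float64(198.31347721200189))
114 (np.float64(314.9435199854286), np.float64(196.14730895556667))
```

View pics/w9.png

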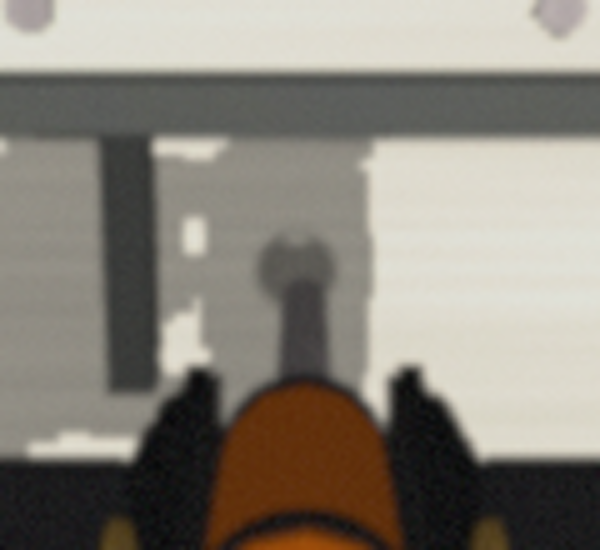

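Emit:
arm_command --pt "3 -1.5 3 0 0" --pt "3 -1.5 6 0 0" --pt "3 -1.5 9 0 0" --pt "3 -1.5 12 0 0" --pt "3 -1.5 12 0 0"

```text
t: 19.3
eef_pos: [532.2, 85.6, 181.0]
tcp_rot: [3.141, 0.001, 0.054]
ft_force: [0.1, -0.4, -0.1]
opening: 0.23
grip_force: 30.0
```

Emit:
arm_command --pt "0 0 3 0 0" --pt "0 0 6 0 0" --pt "0 0 9 0 0" --pt "0 0 9 0 0"

```text
t: 19.7
eef_pos: [532.2, 85.6, 172.0]
tcp_rot: [3.142, 0.001, 0.054]
ft_force: [-1.0, -0.6, -0.4]
opening: 0.23
grip_force: 30.0
```

Emit:
arm_command --pt "0 0 3 0 0" --pt "0 0 6 0 0" --pt "0 0 9 0 0" --pt "0 0 9 0 0"

```text
t: 20.1
eef_pos: [532.2, 85.6, 163.0]
tcp_rot: [3.142, 0.001, 0.054]
ft_force: [-1.1, -0.2, -0.4]
opening: 0.228
grip_force: 30.0
```

```bash
python3 - <<'E'
from h import *
w=shot('wrist'); print(w['s']['eef_pos'],w['s']['tcp_rot'],w['s']['ft_force'])
cv2.imwrite('pics/w10.png',cv2.resize(w['frame'][150:260,255:375],None,fx=5,fy=5,interpolation=cv2.INTER_CUBIC)[:,:,::-1])
E
```

```text
[532.23882339  85.60896179 162.99545575] [3.14153688e+00 7.39747088e-04 5.41031785e-02] [-1.09123729 -0.15452624 -0.37309308]
```

View pics/w10.png

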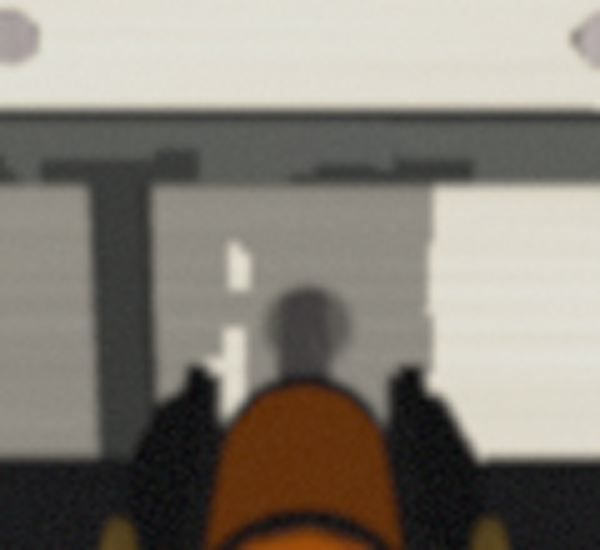

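The tip is in the bore, with dark rim visible around it at crop (307,325). Next I pull the TCP toward -x to stand the rod upright against the wall.

Emit:
arm_command --pt "0 0 5 0 0" --pt "-3 0 5 0 0" --pt "-6 0 5 0 0" --pt "-9 0 5 0 0" --pt "-9 0 5 0 0"

```text
t: 20.65
eef_pos: [523.9, 85.1, 158.8]
tcp_rot: [3.141, -0.002, 0.054]
ft_force: [2.9, -0.6, -3.4]
opening: 0.227
grip_force: 30.0
```

Emit:
arm_command --pt "-2 0 0 0 0" --pt "-4 0 0 0 0" --pt "-6 0 0 0 0" --pt "-6 0 0 0 0"

```text
t: 21.05
eef_pos: [518.0, 84.8, 159.0]
tcp_rot: [3.141, -0.002, 0.054]
ft_force: [3.7, 0.6, 0.8]
opening: 0.225
grip_force: 30.0
```

Emit:
arm_command --pt "-1 0 0 0 0" --pt "-2 0 0 0 0" --pt "-3 0 0 0 0" --pt "-3 0 0 0 0"

```text
t: 21.45
eef_pos: [515.2, 84.6, 159.0]
tcp_rot: [3.141, -0.002, 0.054]
ft_force: [4.9, 0.4, 1.9]
opening: 0.227
grip_force: 30.0
```

Emit:
arm_command --pt "-1 0 0 0 0" --pt "-1.5 0 0 0 0" --pt "2 0 0 0 0" --pt "2 0 -15 0 0" --pt "2 0 -40 0 0"

```text
t: 21.95
eef_pos: [514.9, 84.7, 197.3]
tcp_rot: [-3.142, 0.006, 0.054]
ft_force: [0.7, 0.5, -0.1]
opening: 0.23
grip_force: 30.0
```

Emit:
arm_command --pt "0 0 0 0 0" --pt "0 0 0 0 0" --pt "0 0 0 0 0"

```text
t: 22.25
eef_pos: [515.7, 84.7, 197.4]
tcp_rot: [3.142, 0.002, 0.054]
ft_force: [0.1, -0.2, -0.3]
opening: 0.227
grip_force: 30.0
```

```bash
python3 - <<'E'
from h import *
w=shot('wrist'); s=w['s'];print(s['eef_pos'],s['tcp_rot'],s['ft_force'])
for h in (95,100,105,110): print(h,proj(w,s['eef_pos']-[0,0,h]))
print('bore',proj(w,(517.6,83.7,75)))
cv2.imwrite('pics/w11.png',cv2.resize(w['frame'][150:260,255:375],None,fx=5,fy=5,interpolation=cv2.INTER_CUBIC)[:,:,::-1])
np.save('w11.npy',w,allow_pickle=True)
c=shot('side'); np.save('s11.npy',c,allow_pickle=True); u,v=proj(c,s['eef_pos']-[0,0,40]); print(u,v)
g=w['frame'][180:235,316].max(1); print(g.tolist())
E
```

```text
[515.66946997  84.72750762 197.38155976] [3.14157669e+00 2.45481264e-03 5.41110998e-02] [ 0.07936654 -0.2122119  -0.2623564 ]
95 (np.float64(314.9346965440207), np.float64(200.72275764193836))
100 (np.float64(314.9410712847866), np.float64(199.41190065125477))
105 (np.float64(314.9472308660332), np.float64(198.1452875553868))
110 (np.float64(314.9531860000399), np.float64(196.92071555633171))
bore (np.float64(315.9996475930941), np.float64(192.3979829480562))
321.7145001979867 177.73176591902953
[142, 139, 134, 135, 143, 147, 140, 121, 101, 96, 93, 95, 93, 92, 89, 79, 70, 69, 69, 68, 68, 66, 65, 68, 69, 68, 67, 69, 71, 71, 71, 70, 69, 70, 68, 68, 69, 68, 60, 41, 40, 73, 92, 100, 101, 99, 100, 100, 100, 99, 100, 100, 98, 99, 99]
```

View pics/w11.png

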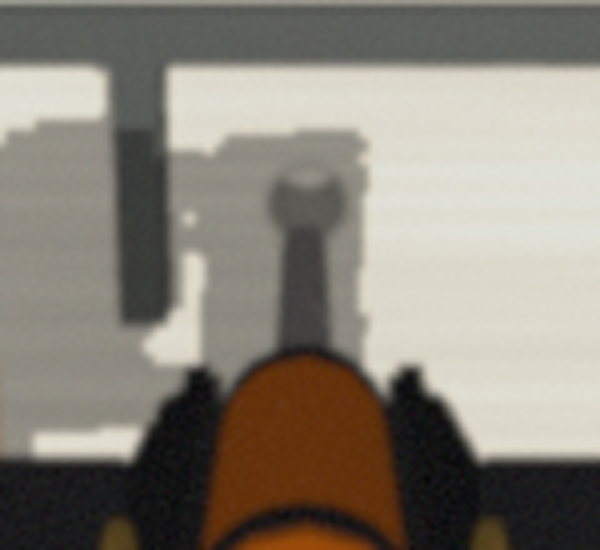

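The rod is upright now: its tip edge at row 195 fits a vertical rod with h≈101. Next I go in front of the middle bracket's ear, touch the casting's top for a height reference, then push the bracket home with the rod.

Emit:
arm_command --pt "-50 10 0 0 0" --pt "-57 58 0 0 0" --pt "-57 100 0 0 0" --pt "-57 115 0 0 0" --pt "-57 115 0 0 0"

```text
t: 22.85
eef_pos: [465.6, -34.9, 198.0]
tcp_rot: [-3.142, 0.001, 0.051]
ft_force: [0.1, -0.2, -1.5]
opening: 0.229
grip_force: 30.0
```

Emit:
arm_command --pt "0 0 6 0 0" --pt "0 0 10 0 0" --pt "0 0 13 0 0" --pt "0 0 13 0 0"

```text
t: 23.25
eef_pos: [465.5, -32.5, 184.9]
tcp_rot: [-3.141, 0.001, 0.055]
ft_force: [-1.0, -0.7, -1.6]
opening: 0.227
grip_force: 30.0
```

Emit:
arm_command --pt "0 0 1 0 0" --pt "0 0 2 0 0" --pt "0 0 3 0 0" --pt "0 0 3 0 0"

```text
t: 23.65
eef_pos: [465.7, -33.1, 182.4]
tcp_rot: [3.142, 0.0, 0.054]
ft_force: [-0.8, 0.0, -1.0]
opening: 0.226
grip_force: 30.0
```

Emit:
arm_command --pt "0 0 1 0 0" --pt "0 0 2 0 0" --pt "0 0 3 0 0" --pt "0 0 3 0 0"

```text
t: 24.05
eef_pos: [465.7, -33.2, 179.3]
tcp_rot: [3.142, 0.0, 0.054]
ft_force: [-0.4, -0.9, -0.3]
opening: 0.229
grip_force: 30.0
```

Emit:
arm_command --pt "0 0 1 0 0" --pt "0 0 2 0 0" --pt "0 0 3 0 0" --pt "0 0 3 0 0"

```text
t: 24.45
eef_pos: [466.0, -33.2, 177.1]
tcp_rot: [3.141, -0.001, 0.054]
ft_force: [-1.6, 0.7, 8.3]
opening: 0.226
grip_force: 30.0
```

Emit:
arm_command --pt "0 0 -6 0 0" --pt "8 0 -7 0 0" --pt "14 0 -7 0 0" --pt "17 0 -7 0 0" --pt "17 0 -7 0 0"

```text
t: 24.95
eef_pos: [483.1, -32.2, 183.1]
tcp_rot: [-3.142, 0.001, 0.054]
ft_force: [-0.0, 0.1, -1.3]
opening: 0.228
grip_force: 30.0
```

Emit:
arm_command --pt "1 0 0 0 0" --pt "2 0 0 0 0" --pt "3 0 0 0 0" --pt "4 0 0 0 0" --pt "4 0 0 0 0"

```text
t: 25.45
eef_pos: [486.8, -32.0, 183.5]
tcp_rot: [3.142, -0.0, 0.054]
ft_force: [-0.4, -0.3, -2.5]
opening: 0.226
grip_force: 30.0
```

Emit:
arm_command --pt "1 0 0 0 0" --pt "2 0 0 0 0" --pt "2 0 0 0 0"

```text
t: 25.75
eef_pos: [488.1, -32.0, 183.4]
tcp_rot: [3.141, 0.002, 0.054]
ft_force: [-4.6, -2.3, 2.2]
opening: 0.227
grip_force: 30.0
```

Emit:
arm_command --pt "1 0 0 0 0" --pt "1.5 0 0 0 0" --pt "1.5 0 0 0 0"

```text
t: 26.05
eef_pos: [489.3, -31.9, 183.4]
tcp_rot: [3.142, 0.002, 0.054]
ft_force: [-6.4, -0.7, 3.4]
opening: 0.23
grip_force: 30.0
```

Emit:
arm_command --pt "-10 0 0 0 0" --pt "-20 0 -40 0 0" --pt "-20 0 -70 0 0" --pt "-20 -30 -70 0 0" --pt "-20 -30 -70 0 0"

```text
t: 26.55
eef_pos: [468.4, -1.4, 254.5]
tcp_rot: [-3.142, -0.003, 0.055]
ft_force: [0.1, -0.1, -0.8]
opening: 0.231
grip_force: 30.0
```

```bash
python3 - <<'E'
from h import *
w=shot('wrist'); s=w['s'];print(s['eef_pos'],s['tcp_rot']);brk(w)
hsv=cv2.cvtColor(w['frame'],cv2.COLOR_RGB2HSV); m=cv2.inRange(hsv,(20,150,60),(36,255,255)); g=w['frame'].max(2)
cs=[k for k in cv2.findContours(m,0,1)[0] if cv2.contourArea(k)>600]
for k in cs:
    x,y,a,b=cv2.boundingRect(k); print(x,y,a,b)
    if b>20 and y>20:
        for u in (x+12,x+a//2,x+a-12):
            cm=np.where(m[:,u])[0][0]; print(' u',u,'foot edge row',cm,onz(w,u,cm-.5,83)[:2].round(1),'px above',g[cm-12:cm+2,u].tolist())
print([proj(w,s['eef_pos']-[0,0,h]) for h in (102,)], w['frame'][185:225,316].max(1).tolist())
E
```

```text
[468.38201515  -1.36487113 254.47932208] [-3.14155587e+00 -2.99336075e-03  5.49901464e-02]
bracket box [438.  143.5] [57. 56.] 90.0 hole px (436.0, 142.0) hole xy [ 530.4 -146.5]
bracket box [343.8 141.8] [49.2 58.3] 1.7 hole px (343.5, 140.5) hole xy [525.9 -33.1]
409 115 58 58
 u 421 foot edge row 115 [ 561.3 -122.5] px above [114, 98, 97, 95, 97, 96, 97, 97, 95, 94, 119, 169, 206, 216]
 u 438 foot edge row 116 [ 561.2 -142.9] px above [96, 94, 94, 95, 96, 94, 96, 94, 92, 119, 169, 206, 216, 217]
 u 455 foot edge row 116 [ 562.4 -163.1] px above [96, 94, 93, 91, 92, 94, 94, 91, 97, 128, 170, 198, 214, 216]
319 113 51 59
 u 331 foot edge row 113 [557.6 -15.4] px above [194, 152, 112, 96, 93, 95, 94, 93, 95, 93, 92, 97, 127, 176]
 u 344 foot edge row 113 [558.4 -30.9] px above [194, 153, 113, 98, 98, 97, 97, 95, 95, 96, 95, 110, 154, 201]
 u 358 foot edge row 114 [558.2 -47.6] px above [155, 113, 97, 96, 96, 97, 97, 96, 96, 94, 102, 145, 192, 214]
[(np.float64(314.9490524165871), np.float64(199.43031504758702))] [215, 215, 215, 215, 215, 215, 215, 215, 216, 214, 190, 146, 94, 67, 61, 64, 64, 64, 66, 65, 63, 65, 63, 65, 67, 65, 68, 67, 65, 66, 66, 64, 63, 62, 50, 36, 47, 73, 89, 97]
```

Emit:
arm_command --pt "42 40 0 0 0" --pt "42 81 0 0 0" --pt "42 81 0 0 0" --pt "42 81 40 0 0" --pt "42 81 72 0 0"

```text
t: 27.1
eef_pos: [514.4, -82.1, 180.1]
tcp_rot: [3.141, -0.001, 0.053]
ft_force: [0.4, -0.0, -0.9]
opening: 0.223
grip_force: 30.0
```

Emit:
arm_command --pt "0 0 0 0 0" --pt "0 -4 0 0 0" --pt "0 -8 0 0 0" --pt "0 -11 0 0 0" --pt "0 -11 0 0 0"

```text
t: 27.6
eef_pos: [514.6, -70.1, 182.5]
tcp_rot: [3.141, -0.002, 0.055]
ft_force: [-0.2, 0.9, -0.5]
opening: 0.227
grip_force: 30.0
```

Emit:
arm_command --pt "0 -1 0 0 0" --pt "0 -2 0 0 0" --pt "0 -2 0 0 0"

```text
t: 27.9
eef_pos: [514.3, -68.5, 181.6]
tcp_rot: [3.141, -0.0, 0.054]
ft_force: [-0.2, 0.7, -2.1]
opening: 0.227
grip_force: 30.0
```

Emit:
arm_command --pt "0 -1 0 0 0" --pt "0 -2 0 0 0" --pt "0 -2 0 0 0"

```text
t: 28.2
eef_pos: [514.1, -66.6, 181.5]
tcp_rot: [3.141, 0.0, 0.054]
ft_force: [-0.8, -0.8, 0.0]
opening: 0.225
grip_force: 30.0
```

Emit:
arm_command --pt "0 -1 0 0 0" --pt "0 -2 0 0 0" --pt "0 -2 0 0 0"

```text
t: 28.5
eef_pos: [514.2, -64.8, 181.5]
tcp_rot: [3.141, -0.0, 0.054]
ft_force: [-0.2, -3.1, -1.7]
opening: 0.228
grip_force: 30.0
```

Emit:
arm_command --pt "0 -1 0 0 0" --pt "0 -1.5 0 0 0" --pt "0 -1.5 0 0 0"

```text
t: 28.8
eef_pos: [514.4, -63.8, 181.7]
tcp_rot: [3.14, -0.001, 0.055]
ft_force: [0.2, -5.9, -2.2]
opening: 0.227
grip_force: 30.0
```

Emit:
arm_command --pt "0 4 0 0 0" --pt "0 4 -40 0 0" --pt "0 4 -70 0 0" --pt "-40 4 -70 0 0" --pt "-40 4 -70 0 0"

```text
t: 29.3
eef_pos: [471.1, -68.6, 252.0]
tcp_rot: [-3.141, 0.001, 0.054]
ft_force: [0.1, 0.4, -0.7]
opening: 0.227
grip_force: 30.0
```

```bash
python3 - <<'E'
from h import *
w=shot('wrist'); s=w['s'];print(s['eef_pos'],s['tcp_rot']);brk(w)
print([proj(w,s['eef_pos']-[0,0,h]) for h in (102,)]); g=w['frame'][185:225,300:332].max(2)
print(g[:,15].tolist()); print(g[25].tolist())
E
```

```text
[471.13680128 -68.63287556 252.02979728] [-3.14064841e+00  8.31761230e-04  5.38607399e-02]
bracket box [382.4 142.1] [50.3 58.3] 1.2 hole px (381.0, 141.0) hole xy [ 529.9 -145.6]
bracket box [285. 141.] [58. 50.] 90.0 hole px (287.0, 139.5) hole xy [525.5 -31.5]
[(np.float64(315.0405747492859), np.float64(199.05801124940834))]
[218, 218, 217, 218, 217, 218, 218, 216, 218, 211, 179, 123, 76, 65, 64, 65, 63, 67, 66, 64, 67, 65, 69, 61, 65, 66, 69, 65, 65, 66, 66, 66, 65, 64, 52, 39, 42, 64, 87, 95]
[138, 137, 138, 139, 139, 139, 138, 139, 138, 134, 117, 85, 68, 64, 65, 66, 68, 63, 65, 84, 137, 192, 216, 218, 218, 218, 217, 218, 217, 217, 216, 218]
```

Emit:
arm_command --pt "56 -34 0 0 0" --pt "56 -34 0 0 0" --pt "56 -34 20 0 0" --pt "56 -34 50 0 0" --pt "56 -34 55 0 0"

```text
t: 29.85
eef_pos: [527.3, -31.7, 193.5]
tcp_rot: [-3.14, 0.005, 0.055]
ft_force: [0.6, -0.1, -1.1]
opening: 0.226
grip_force: 30.0
```

Emit:
arm_command --pt "0 0 0 0 0" --pt "0 0 0 0 0"

```text
t: 30.05
eef_pos: [528.9, -32.4, 197.4]
tcp_rot: [3.141, -0.001, 0.054]
ft_force: [0.3, -0.1, -1.1]
opening: 0.228
grip_force: 30.0
```

Emit:
arm_command --pt "-3.5 -1 0 0 0" --pt "-3.5 -1 0 0 0" --pt "-3.5 -1 0 0 0" --pt "-3.5 -1 0 0 0"

```text
t: 30.45
eef_pos: [524.9, -31.5, 196.9]
tcp_rot: [3.141, -0.001, 0.054]
ft_force: [0.1, -0.1, -1.6]
opening: 0.227
grip_force: 30.0
```

```bash
python3 - <<'E'
from h import *
w=shot('wrist'); s=w['s'];print(s['eef_pos'],s['tcp_rot'],s['ft_force']);brk(w)
print(proj(w,s['eef_pos']-[0,0,102]),proj(w,(525,-31.5,81)))
cv2.imwrite('pics/w12.png',cv2.resize(w['frame'][150:260,255:375],None,fx=5,fy=5,interpolation=cv2.INTER_CUBIC)[:,:,::-1])
E
```

```text
[524.86926138 -31.51226823 196.85349838] [ 3.14135731e+00 -7.03029814e-04  5.40483898e-02] [ 0.1455116  -0.10969061 -1.5805233 ]
bracket box [424.  202.5] [71. 64.] 90.0 hole px (421.5, 197.0) hole xy [ 529.8 -146. ]
bracket box [314.5 197. ] [60. 57.] 90.0 hole px None hole xy None
(np.float64(314.92182855173195), np.float64(199.20759304748495)) (np.float64(314.9315130908559), np.float64(195.75344424582704))
```

View pics/w12.png

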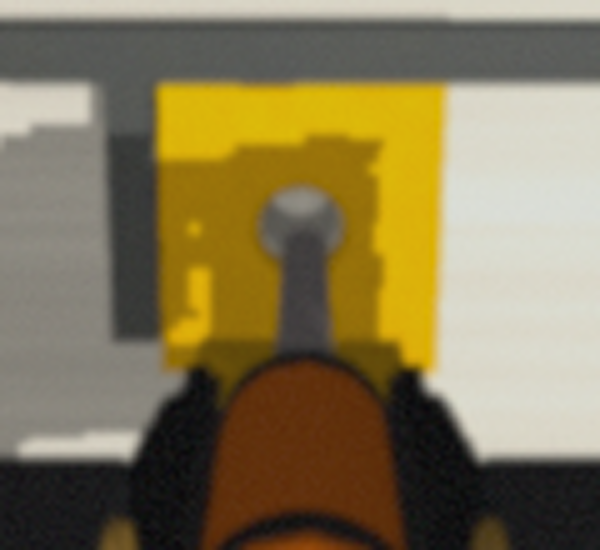

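The bracket sits flush with both stops, and its hole at crop (302,223) lines up with the tip once I shift +1.5 mm. Now I lower the rod.

Emit:
arm_command --pt "1.5 0 6 0 0" --pt "1.5 0 12 0 0" --pt "1.5 0 18 0 0" --pt "1.5 0 22 0 0" --pt "1.5 0 22 0 0"

```text
t: 31.0
eef_pos: [525.9, -31.3, 173.6]
tcp_rot: [-3.141, 0.001, 0.054]
ft_force: [0.6, 0.5, -1.2]
opening: 0.228
grip_force: 30.0
```

Emit:
arm_command --pt "0 0 5 0 0" --pt "0 0 10 0 0" --pt "0 0 15 0 0" --pt "0 0 19 0 0" --pt "0 0 19 0 0"

```text
t: 31.5
eef_pos: [526.0, -31.4, 154.9]
tcp_rot: [-3.141, 0.001, 0.054]
ft_force: [-0.4, 0.4, -1.1]
opening: 0.225
grip_force: 30.0
```

In freely to a depth of about 22 mm; I continue slowly.

Emit:
arm_command --pt "0 0 1.5 0 0" --pt "0 0 3 0 0" --pt "0 0 4 0 0" --pt "0 0 5 0 0" --pt "0 0 5 0 0"

```text
t: 32.0
eef_pos: [526.2, -31.4, 150.4]
tcp_rot: [3.142, 0.0, 0.054]
ft_force: [-0.2, -0.3, -1.5]
opening: 0.23
grip_force: 30.0
```

Emit:
arm_command --pt "0 0 1 0 0" --pt "0 0 2 0 0" --pt "0 0 2 0 0"

```text
t: 32.3
eef_pos: [526.2, -31.4, 148.4]
tcp_rot: [3.142, 0.0, 0.054]
ft_force: [0.0, 0.5, -1.3]
opening: 0.23
grip_force: 30.0
```

Emit:
arm_command --pt "0 0 3 0 0" --pt "0 0 6 0 0" --pt "0 0 8 0 0" --pt "0 0 8 0 0"

```text
t: 32.7
eef_pos: [526.1, -31.4, 140.1]
tcp_rot: [-3.142, 0.001, 0.054]
ft_force: [0.4, 0.9, -1.1]
opening: 0.226
grip_force: 30.0
```

Emit:
arm_command --pt "0 0 1 0 0" --pt "0 0 2 0 0" --pt "0 0 3 0 0" --pt "0 0 4 0 0" --pt "0 0 4 0 0"

```text
t: 33.2
eef_pos: [526.2, -31.4, 136.4]
tcp_rot: [3.142, 0.0, 0.054]
ft_force: [0.6, -0.6, -1.1]
opening: 0.229
grip_force: 30.0
```

Emit:
arm_command --pt "0 0 1 0 0" --pt "0 0 2 0 0" --pt "0 0 3 0 0" --pt "0 0 3 0 0"

```text
t: 33.6
eef_pos: [527.0, -31.5, 135.3]
tcp_rot: [3.141, -0.003, 0.054]
ft_force: [-1.9, 1.8, 20.0]
opening: 0.226
grip_force: 30.0
```

Emit:
arm_command --pt "0 0 2 0 0" --pt "0 0 4 0 0" --pt "0 0 6 0 0" --pt "0 0 8 0 0" --pt "0 0 8 0 0"

```text
t: 34.1
eef_pos: [529.9, -31.6, 129.6]
tcp_rot: [3.14, -0.011, 0.054]
ft_force: [1.6, 4.1, 37.5]
opening: 0.229
grip_force: 30.0
```

Contact came at TCP z≈135.8, where 137 was expected for a 40 mm bore, so the middle bore is 40 mm and takes a blue 95 stud. My last push made the rod slip about 6 mm up in the grip. I lift and go to the right bracket.

Emit:
arm_command --pt "0 0 -10 0 0" --pt "0 0 -30 0 0" --pt "0 0 -60 0 0" --pt "0 0 -90 0 0" --pt "0 0 -110 0 0"

```text
t: 34.6
eef_pos: [526.4, -31.4, 237.4]
tcp_rot: [3.141, -0.002, 0.054]
ft_force: [0.5, 0.1, -0.6]
opening: 0.229
grip_force: 30.0
```

Emit:
arm_command --pt "0 57 0 0 0" --pt "0 57 0 0 0" --pt "0 57 0 0 0" --pt "0 57 0 0 0"

```text
t: 35.0
eef_pos: [529.0, -87.9, 235.1]
tcp_rot: [-3.141, 0.001, 0.054]
ft_force: [-0.4, 0.5, -0.6]
opening: 0.222
grip_force: 30.0
```

```bash
cat >> h.py <<'E'
def tip(w,h):
    s=w['s']; u0,v0=proj(w,s['eef_pos']-[0,0,h]); g=w['frame'].max(2).astype(int); u=int(round(u0))
    col=g[180:225,u-2:u+3].mean(1); e=[i for i in range(len(col)) if (col[i:i+6]<82).all()]
    r=g[180+(e[0] if e else 25)+8,u-14:u+15]; d=np.where(r<85)[0]
    print('tip: expect',round(u0,1),round(v0,1),'edge row',180+e[0] if e else None,'cols',u-14+d[0],u-14+d[-1])
E
python3 - <<'E'
from h import *
w=shot('wrist'); s=w['s'];print(s['eef_pos'],s['tcp_rot'],s['ft_force']);brk(w); tip(w,95)
cv2.imwrite('pics/w13.png',w['frame'][:,:,::-1])
E
```

```text
[529.00538433 -87.87285607 235.09160683] [-3.14114061e+00  8.97185875e-04  5.35713003e-02] [-0.38354767  0.49963344 -0.59305848]
bracket box [364.  193.5] [61. 50.] 90.0 hole px (363.0, 189.5) hole xy [ 530.1 -145.9]
bracket box [266.5 192.5] [61. 51.] 90.0 hole px (268.0, 188.0) hole xy [525.8 -31.1]
tip: expect 315.0 200.9 edge row 203 cols 312 318
```

Emit:
arm_command --pt "2.5 58 0 0 0" --pt "2.5 58 0 0 0" --pt "2.5 58 20 0 0" --pt "2.5 58 42 0 0" --pt "2.5 58 42 0 0"

```text
t: 35.55
eef_pos: [533.8, -144.8, 191.1]
tcp_rot: [-3.14, 0.004, 0.055]
ft_force: [0.1, -0.1, -0.0]
opening: 0.229
grip_force: 30.0
```

Emit:
arm_command --pt "0 0 0 0 0" --pt "0 0 0 0 0"

```text
t: 35.75
eef_pos: [535.5, -145.8, 194.5]
tcp_rot: [3.141, -0.001, 0.055]
ft_force: [0.3, 0.4, -0.3]
opening: 0.224
grip_force: 30.0
```

```bash
python3 - <<'E'
from h import *
w=shot('wrist'); s=w['s'];print(s['eef_pos'],s['tcp_rot'],s['ft_force']);brk(w); tip(w,95)
print(proj(w,(530.4,-145.9,81)))
cv2.imwrite('pics/w14.png',cv2.resize(w['frame'][150:260,255:375],None,fx=5,fy=5,interpolation=cv2.INTER_CUBIC)[:,:,::-1])
E
```

```text
[ 535.4589062  -145.77084321  194.48754832] [ 3.14098670e+00 -1.18766426e-03  5.46645855e-02] [ 0.27439777  0.40735907 -0.28331933]
bracket box [314.5 202. ] [60. 57.] 90.0 hole px None hole xy None
bracket box [205.  206.5] [71. 64.] 90.0 hole px (207.5, 199.5) hole xy [525.8 -31.4]
tip: expect 314.9 201.1 edge row 202 cols 312 319
(np.float64(314.75627756513546), np.float64(201.0470901799557))
```

View pics/w14.png

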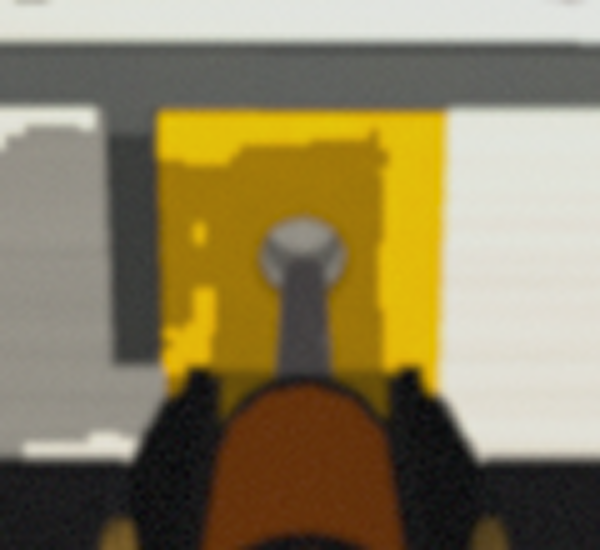

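The picture shows the right bracket flush with both stops, its hole at crop (302,255) and the tip aimed into it, just as at the middle. I lower with a +1 mm shift.

Emit:
arm_command --pt "1 0 5 0 0" --pt "1 0 10 0 0" --pt "1 0 15 0 0" --pt "1 0 20 0 0" --pt "1 0 20 0 0"

```text
t: 36.3
eef_pos: [535.6, -146.0, 172.6]
tcp_rot: [-3.141, 0.001, 0.054]
ft_force: [-0.2, -0.2, -0.9]
opening: 0.226
grip_force: 30.0
```

Emit:
arm_command --pt "0 0 4 0 0" --pt "0 0 8 0 0" --pt "0 0 12 0 0" --pt "0 0 14 0 0" --pt "0 0 14 0 0"

```text
t: 36.8
eef_pos: [535.8, -146.0, 159.1]
tcp_rot: [-3.141, 0.001, 0.054]
ft_force: [0.2, 0.2, -1.6]
opening: 0.224
grip_force: 30.0
```

Emit:
arm_command --pt "0 0 2 0 0" --pt "0 0 4 0 0" --pt "0 0 6 0 0" --pt "0 0 8 0 0" --pt "0 0 8 0 0"

```text
t: 37.3
eef_pos: [535.9, -146.0, 151.2]
tcp_rot: [-3.141, 0.0, 0.054]
ft_force: [0.2, 0.3, -1.5]
opening: 0.228
grip_force: 30.0
```

Emit:
arm_command --pt "0 0 1 0 0" --pt "0 0 2 0 0" --pt "0 0 3 0 0" --pt "0 0 4 0 0" --pt "0 0 4 0 0"

```text
t: 37.8
eef_pos: [535.9, -146.0, 147.3]
tcp_rot: [-3.142, 0.0, 0.054]
ft_force: [-0.4, -0.5, -0.8]
opening: 0.227
grip_force: 30.0
```

Emit:
arm_command --pt "0 0 1 0 0" --pt "0 0 2 0 0" --pt "0 0 3 0 0" --pt "0 0 3 0 0"

```text
t: 38.2
eef_pos: [536.2, -146.1, 145.2]
tcp_rot: [3.141, -0.001, 0.054]
ft_force: [-1.0, 1.1, 8.1]
opening: 0.23
grip_force: 30.0
```

Contact at z≈145.4, where 145 was predicted for a 25 mm bore, so the right bore is 25 mm and takes a green 80 stud. On the way back to the stand I straighten the rod again in the empty left bore.

Emit:
arm_command --pt "0 0 -5 0 0" --pt "0 0 -25 0 0" --pt "0 0 -55 0 0" --pt "0 0 -80 0 0" --pt "0 0 -80 0 0"

```text
t: 38.7
eef_pos: [537.1, -146.4, 227.6]
tcp_rot: [3.139, -0.005, 0.054]
ft_force: [0.1, -0.4, -1.9]
opening: 0.225
grip_force: 30.0
```

Emit:
arm_command --pt "0 -200 0 0 0" --pt "0 -200 0 0 0" --pt "0 -200 0 0 0" --pt "0 -200 0 0 0" --pt "0 -200 0 0 0"

```text
t: 39.2
eef_pos: [524.0, 58.4, 223.6]
tcp_rot: [-3.141, 0.001, 0.059]
ft_force: [-0.9, -0.9, -1.9]
opening: 0.23
grip_force: 30.0
```

Emit:
arm_command --pt "0 -30 0 0 0" --pt "0 -30 0 0 0" --pt "0 -30 0 0 0" --pt "0 -30 20 0 0" --pt "0 -30 30 0 0"

```text
t: 39.7
eef_pos: [523.1, 82.5, 193.1]
tcp_rot: [3.141, 0.001, 0.053]
ft_force: [-0.0, 0.3, 0.3]
opening: 0.225
grip_force: 30.0
```

Emit:
arm_command --pt "0 0 0 0 0" --pt "0 0 0 0 0"

```text
t: 39.9
eef_pos: [523.7, 83.1, 194.5]
tcp_rot: [3.141, 0.0, 0.053]
ft_force: [-0.6, -0.3, -1.5]
opening: 0.23
grip_force: 30.0
```

```bash
python3 - <<'E'
from h import *
w=shot('wrist'); s=w['s'];print(s['eef_pos'],s['tcp_rot'],s['ft_force']); tip(w,95)
print(proj(w,(518.8,83.4,75)), w['frame'][185:215,300:332:3].max(2).tolist())
E
```

```text
[523.69297641  83.05140561 194.5197048 ] [3.14147482e+00 3.79494369e-04 5.33430828e-02] [-0.55679151 -0.26944759 -1.48151128]
tip: expect 314.9 200.9 edge row 202 cols 312 319
(np.float64(314.3951992334915), np.float64(199.24682635974395)) [[146, 143, 143, 147, 144, 144, 144, 146, 144, 152, 221], [145, 146, 146, 146, 145, 145, 146, 146, 146, 151, 223], [146, 143, 147, 145, 147, 145, 144, 144, 147, 150, 224], [143, 144, 143, 144, 145, 143, 145, 144, 144, 149, 222], [140, 141, 141, 140, 139, 140, 141, 142, 142, 148, 221], [143, 143, 144, 141, 135, 134, 139, 144, 145, 150, 222], [146, 145, 146, 138, 133, 135, 135, 145, 147, 152, 224], [147, 147, 145, 125, 136, 141, 128, 141, 148, 152, 224], [145, 146, 144, 110, 127, 136, 115, 132, 145, 151, 224], [144, 142, 139, 97, 107, 115, 99, 122, 143, 148, 223], [144, 144, 131, 92, 96, 98, 95, 115, 142, 152, 223], [146, 145, 125, 92, 92, 94, 92, 108, 144, 162, 223], [147, 148, 124, 92, 93, 93, 93, 106, 145, 175, 225], [148, 149, 122, 92, 93, 95, 94, 100, 145, 182, 223], [145, 146, 122, 91, 92, 94, 91, 102, 142, 178, 223], [145, 144, 123, 91, 92, 90, 91, 106, 141, 179, 223], [143, 144, 128, 92, 92, 84, 90, 112, 140, 176, 223], [144, 144, 131, 96, 85, 75, 83, 121, 144, 167, 223], [144, 144, 139, 103, 78, 68, 74, 132, 143, 155, 220], [145, 145, 140, 120, 74, 68, 73, 136, 146, 148, 218], [143, 143, 141, 128, 73, 65, 69, 136, 144, 145, 215], [143, 141, 141, 137, 73, 68, 69, 135, 143, 142, 213], [142, 142, 142, 139, 73, 67, 69, 135, 143, 140, 213], [143, 144, 145, 141, 75, 66, 69, 136, 144, 143, 216], [143, 143, 143, 141, 73, 66, 68, 135, 143, 145, 216], [143, 142, 143, 139, 71, 65, 69, 132, 140, 147, 218], [141, 140, 140, 138, 65, 69, 66, 130, 139, 146, 218], [141, 140, 141, 136, 70, 69, 70, 130, 142, 147, 220], [141, 141, 141, 136, 67, 68, 71, 131, 141, 147, 219], [142, 142, 140, 136, 69, 66, 72, 130, 140, 147, 219]]
```

Emit:
arm_command --pt "1 0 10 0 0" --pt "1 0 16 0 0" --pt "1 0 22 0 0" --pt "1 0 26 0 0" --pt "1 0 26 0 0"

```text
t: 40.45
eef_pos: [524.3, 83.7, 167.8]
tcp_rot: [3.142, 0.001, 0.054]
ft_force: [0.2, 1.4, -1.1]
opening: 0.229
grip_force: 30.0
```

Emit:
arm_command --pt "0 0 6 0 0" --pt "0 0 12 0 0" --pt "0 0 15 0 0" --pt "0 0 15 0 0"

```text
t: 40.85
eef_pos: [524.3, 83.7, 152.9]
tcp_rot: [3.142, 0.001, 0.054]
ft_force: [-0.6, -0.0, -1.1]
opening: 0.226
grip_force: 30.0
```

Emit:
arm_command --pt "-3 0 0 0 0" --pt "-6 0 0 0 0" --pt "-8 0 0 0 0" --pt "-9 0 0 0 0" --pt "-9 0 0 0 0"

```text
t: 41.35
eef_pos: [516.1, 83.2, 153.9]
tcp_rot: [3.141, -0.002, 0.054]
ft_force: [4.7, 0.9, -2.0]
opening: 0.227
grip_force: 30.0
```

Emit:
arm_command --pt "-1 0 0 0 0" --pt "-2 0 0 0 0" --pt "-2 0 0 0 0" --pt "2 0 0 0 0" --pt "2 0 -30 0 0"

```text
t: 41.85
eef_pos: [515.5, 83.1, 180.7]
tcp_rot: [3.142, 0.009, 0.054]
ft_force: [-0.3, -0.9, -1.6]
opening: 0.229
grip_force: 30.0
```

Emit:
arm_command --pt "0 0 -30 0 0" --pt "0 0 -50 0 0" --pt "0 0 -50 0 0" --pt "0 0 -50 0 0"

```text
t: 42.25
eef_pos: [516.8, 83.3, 232.7]
tcp_rot: [3.141, 0.002, 0.054]
ft_force: [-0.0, -0.4, -1.2]
opening: 0.226
grip_force: 30.0
```

```bash
python3 - <<'E'
from h import *
w=shot('wrist'); s=w['s'];print(s['eef_pos'],s['tcp_rot'],s['ft_force']); tip(w,95); brk(w)
R=rpy(s['tcp_rot']); d=R.T@(np.array([432.8,347,230])-s['eef_pos']); print('to above stand',d)
E
```

```text
[516.77040211  83.2688433  232.66642899] [3.14145699e+00 1.92885348e-03 5.41773621e-02] [-0.03420132 -0.41622    -1.24883601]
tip: expect 314.9 200.8 edge row 198 cols 312 318
bracket box [511.5 192. ] [62. 67.] 90.0 hole px (506.5, 187.5) hole xy [ 530.1 -145.9]
bracket box [412.  190.5] [61. 54.] 90.0 hole px (411.0, 186.5) hole xy [525.1 -31.4]
to above stand [ -69.56065569 -267.89164848    2.76426241]
```

Emit:
arm_command --pt "-35 -134 0 0 0" --pt "-35 -134 0 0 0" --pt "-35 -134 0 0 0" --pt "-35 -134 0 0 0"

```text
t: 42.7
eef_pos: [473.2, 218.3, 231.9]
tcp_rot: [3.141, 0.003, 0.058]
ft_force: [1.2, 0.0, -1.0]
opening: 0.229
grip_force: 30.0
```

Emit:
arm_command --pt "-35 -134 0 0 0" --pt "-35 -134 0 0 0" --pt "-35 -134 0 0 0" --pt "-35 -134 40 0 0" --pt "-35 -134 70 0 0"

```text
t: 43.2
eef_pos: [432.1, 347.2, 160.9]
tcp_rot: [3.14, 0.002, 0.056]
ft_force: [0.5, -0.2, -1.6]
opening: 0.226
grip_force: 30.0
```

Emit:
arm_command --pt "0 0 0 0 0" --pt "0 0 0 0 0" --pt "0 0 0 0 0"

```text
t: 43.5
eef_pos: [433.9, 347.0, 164.6]
tcp_rot: [-3.141, -0.001, 0.053]
ft_force: [0.1, 0.3, -1.7]
opening: 0.229
grip_force: 30.0
```

```bash
python3 - <<'E'
from h import *
w=shot('wrist'); s=w['s'];print(s['eef_pos'],s['tcp_rot'],s['ft_force'])
print(proj(w,s['eef_pos']-[0,0,95]),proj(w,(432.8,347,50)))
f=w['frame']; hsv=cv2.cvtColor(f,cv2.COLOR_RGB2HSV); m=cv2.inRange(hsv,(100,90,25),(130,255,255))[100:300,200:430]
k=max(cv2.findContours(m,0,1)[0],key=cv2.contourArea); print(cv2.boundingRect(k))
print('val');print('\n'.join(' '.join('%3d'%x for x in r) for r in f[184:216,302:330].max(2)))
E
```

```text
[433.94262456 347.00886502 164.58416902] [-3.14104432e+00 -1.25940528e-03  5.34402224e-02] [ 0.1161844   0.34864377 -1.73223959]
(np.float64(314.98966768099996), np.float64(201.06779307450202)) (np.float64(314.97147130795616), np.float64(197.256305256718))
(77, 57, 76, 77)
val
 89  90  90  88  90  91  91  90  91  90  91  89  90  91  89  91  88  91  90  87  91  89  88  88  87  90  90  92
 89  88  89  87  90  88  88  90  89  91  89  90  90  89  90  89  90  89  91  92  90  89  90  88  89  88  89  93
 88  89  88  89  89  88  88  88  88  89  88  90  88  90  89  88  89  89  90  91  90  90  90  89  88  90  87  90
 88  87  87  87  89  90  89  88  89  88  90  88  88  88  90  87  90  88  90  87  89  89  91  89  89  91  89  92
 87  88  88  90  90  87  87  86  87  87  88  87  89  86  88  88  89  91  89  89  87  88  89  88  90  91  88  91
 88  90  87  88  89  88  88  89  86  87  90  86  88  88  87  90  87  88  89  89  88  88  88  91  89  89  89  91
 85  88  88  89  88  90  90  89  88  89  87  85  84  85  85  87  87  90  87  89  89  90  89  90  90  90  88  95
 89  88  87  89  89  89  85  89  86  8
[... 2061 characters left out ...]
  87  87  87  87  89  89  87
 85  87  88  85  89  87  88  86  81  72  74  74  71  74  75  76  77  75  76  84  87  85  86  87  88  90  86  88
 87  88  86  89  89  89  88  86  81  70  73  72  73  72  76  80  83  79  76  83  85  87  87  89  87  85  89  91
 90  87  88  86  87  87  89  86  79  71  71  72  72  71  74  79  83  83  79  82  88  89  88  87  85  86  88  92
 89  87  87  90  84  88  86  86  78  72  73  73  74  72  74  76  81  85  81  85  85  88  86  88  89  87  86  91
 86  89  88  85  86  88  88  84  79  72  69  74  73  71  72  74  79  81  85  83  84  87  88  86  88  86  86  90
 87  88  86  89  88  87  89  83  79  72  74  73  70  74  73  74  76  79  81  84  87  86  89  89  86  88  88  92
```

Emit:
arm_command --pt "0 -1 8 0 0" --pt "0 -1 14 0 0" --pt "0 -1 20 0 0" --pt "0 -1 26 0 0" --pt "0 -1 26 0 0"

```text
t: 44.05
eef_pos: [432.8, 347.9, 136.5]
tcp_rot: [3.141, 0.001, 0.054]
ft_force: [0.4, -0.6, -1.5]
opening: 0.229
grip_force: 30.0
```

Emit:
arm_command --pt "0 0 5 0 0" --pt "0 0 10 0 0" --pt "0 0 15 0 0" --pt "0 0 15 0 0"

```text
t: 44.45
eef_pos: [432.9, 348.0, 121.7]
tcp_rot: [3.141, 0.001, 0.054]
ft_force: [-0.7, -0.0, -0.7]
opening: 0.23
grip_force: 30.0
```

Emit:
arm_command --pt "0 0 5 0 0" --pt "0 0 9 0 0" --pt "0 0 13 0 0" --pt "0 0 15 0 0" --pt "0 0 15 0 0"

```text
t: 44.95
eef_pos: [432.8, 348.0, 107.0]
tcp_rot: [3.141, 0.001, 0.054]
ft_force: [-2.3, -0.1, -2.9]
opening: 0.228
grip_force: 30.0
```

Emit:
arm_command --pt "0 0 0 0 0.5" --pt "0 0 0 0 0.5" --pt "0 0 0 0 0.5" --pt "0 0 0 0 0.5"

```text
t: 45.35
eef_pos: [433.3, 348.2, 107.6]
tcp_rot: [-3.141, -0.001, 0.054]
ft_force: [0.7, 0.7, -0.3]
opening: 0.481
grip_force: 0.0
```

Emit:
arm_command --pt "0 0 -30 0 0.5" --pt "0 0 -70 0 0.5" --pt "0 0 -120 0 0.5" --pt "-40 0 -170 0 0.5" --pt "-60 0 -190 0 0.5"

```text
t: 45.85
eef_pos: [372.7, 344.7, 299.7]
tcp_rot: [-3.141, -0.002, 0.053]
ft_force: [0.4, 0.7, 0.1]
opening: 0.499
grip_force: 0.0
```

```bash
python3 - <<'E'
from h import *
w=shot('wrist'); s=w['s'];print(s['eef_pos'],s['tcp_rot'],s['ft_force'])
hsv=cv2.cvtColor(w['frame'],cv2.COLOR_RGB2HSV); m=cv2.inRange(hsv,(0,120,60),(20,255,255))[60:250,250:400]
for k in cv2.findContours(m,0,1)[0]:
    if cv2.contourArea(k)>60:
        (x,y),r=cv2.minEnclosingCircle(k); print(x+250,y+60,r,onz(w,x+250,y+60,165))
c=shot('side'); hsv=cv2.cvtColor(c['frame'],cv2.COLOR_RGB2HSV); m=cv2.inRange(hsv,(3,150,80),(18,255,255))[100:200,230:300]
for k in cv2.findContours(m,0,1)[0]:
    if cv2.contourArea(k)>10: print('side',np.array(cv2.boundingRect(k))+[230,100,0,0])
print(proj(c,(433.2,347.5,165)),proj(c,(433.2,347.5,110)))
R=rpy(s['tcp_rot']); print('to rack view',R.T@(np.array([400,-345,300])-s['eef_pos']))
E
```

```text
[372.70693831 344.73970468 299.74369191] [-3.14055132e+00 -1.78737997e-03  5.32908887e-02] [0.44565134 0.72435678 0.05253274]
387.0 227.5 12.500100135803223 [334.16252233 257.69116925 165.        ]
287.5 221.0 20.718448638916016 [335.93380163 375.20779199 165.        ]
283.0 206.5 22.14168930053711 [353.38338928 380.89694968 165.        ]
370.5526351928711 163.5 28.557104110717773 [408.37878263 285.01851149 165.        ]
266.69117736816406 157.0 17.424087524414062 [409.36079498 400.20928314 165.        ]
371.53636169433594 148.5 27.577289581298828 [424.79353676 285.6699339  165.        ]
266.0 145.5 16.07025718688965 [421.81952762 401.06663884 165.        ]
315.23584747314453 133.89622497558594 10.27510929107666 [437.02379947 348.04180634 165.        ]
324.5 83.5 77.00984191894531 [488.14173605 341.20022536 165.        ]
side [264 140   7  14]
side [264 135   7   4]
(np.float64(265.39673907517994), np.float64(136.8180637223153)) (np.float64(266.19117755364493), np.float64(152.73905861064375))
to rack view [ -9.4846575  690.21365846  -0.99200524]
```

Emit:
arm_command --pt "50 175 0 0 0.3" --pt "50 175 0 0 0.3" --pt "50 175 0 0 0.3" --pt "50 175 0 0 0.3"

```text
t: 46.35
eef_pos: [433.4, 170.2, 296.9]
tcp_rot: [3.141, 0.0, 0.053]
ft_force: [0.9, 0.5, -0.4]
opening: 0.303
grip_force: 0.0
```

Emit:
arm_command --pt "39 175 0 0 0.3" --pt "39 175 0 0 0.3" --pt "39 175 0 0 0.3" --pt "39 175 0 0 0.3"

```text
t: 46.75
eef_pos: [481.7, -3.1, 296.7]
tcp_rot: [3.141, 0.0, 0.052]
ft_force: [-0.5, -0.1, 0.5]
opening: 0.301
grip_force: 0.0
```

Emit:
arm_command --pt "-39 171 0 0 0.3" --pt "-39 171 0 0 0.3" --pt "-39 171 0 0 0.3" --pt "-39 171 0 0 0.3"

```text
t: 47.15
eef_pos: [450.6, -176.1, 296.7]
tcp_rot: [3.141, 0.001, 0.052]
ft_force: [0.6, 0.4, 0.2]
opening: 0.299
grip_force: 0.0
```

Emit:
arm_command --pt "-39 171 0 0 0.3" --pt "-39 171 0 0 0.3" --pt "-39 171 0 0 0.3" --pt "-39 171 0 0 0.3"

```text
t: 47.55
eef_pos: [420.5, -349.3, 296.4]
tcp_rot: [-3.142, 0.001, 0.052]
ft_force: [0.3, -1.0, -0.1]
opening: 0.3
grip_force: 0.0
```

```bash
cat >> h.py <<'E'
def studs(w):
    hsv=cv2.cvtColor(w['frame'],cv2.COLOR_RGB2HSV); R=lambda a,b:cv2.inRange(hsv,a,b)
    for n,m,z in(('blue',R((100,110,50),(125,255,255)),105),('green',R((45,90,40),(85,255,255)),90),('red',R((0,150,80),(6,255,255))|R((172,150,80),(180,255,255)),120)):
        for k in cv2.findContours(m,0,1)[0]:
            if 25<cv2.contourArea(k)<900:
                x,y,a,b=cv2.boundingRect(k); p=onz(w,x+a/2-.5,y+b/2-.5,z); print(n,x,y,a,b,cv2.contourArea(k),p[:2].round(1), 'toplow',onz(w,x+a/2-.5,y+5,z)[:2].round(1),'topbot',onz(w,x+a/2-.5,y+b-6,z)[:2].round(1))
E
python3 - <<'E'
from h import *
w=shot('wrist'); s=w['s'];print(s['eef_pos'],s['tcp_rot'],s['ft_force']); studs(w); brk(w)
np.save('w20.npy',w,allow_pickle=True)
E
```

```text
[ 420.54160156 -349.26778501  296.35606963] [-3.14154206e+00  7.67369573e-04  5.18066995e-02] [ 0.31755094 -0.97041185 -0.10203324]
blue 290 153 12 12 91.0 [ 450.1 -322.1] toplow [ 450.8 -322.1] topbot [ 449.5 -322.1]
blue 298 107 12 12 97.5 [ 508.1 -330.2] toplow [ 508.7 -330.2] topbot [ 507.5 -330.2]
green 283 192 11 13 90.0 [ 392.1 -312.4] toplow [ 393.6 -312.4] topbot [ 390.6 -312.4]
green 350 119 12 11 89.5 [ 497.8 -398.7] toplow [ 497.8 -398.7] topbot [ 497.8 -398.7]
red 333 207 10 14 98.0 [ 382.4 -381. ] toplow [ 384.5 -380.9] topbot [ 380.3 -381.2]
red 122 205 74 40 843.5 [ 354.5 -143.1] toplow [ 374.9 -145. ] topbot [ 333.5 -141.1]
red 342 165 12 13 100.5 [ 439.6 -389.6] toplow [ 440.9 -389.5] topbot [ 438.3 -389.7]
bracket box [161.   86.5] [53. 56.] 90.0 hole px (165.0, 88.0) hole xy [ 530.2 -146.9]
bracket box [70. 85.] [68. 52.] -0.0 hole px (76.0, 86.5) hole xy [526.  -30.9]
```

```bash
python3 - <<'E'
import numpy as np
from scipy.spatial.transform import Rotation as R
W=np.array([[450.1,-322.1],[508.1,-330.2],[392.1,-312.4],[497.8,-398.7],[382.4,-381],[439.6,-389.6]])
L=np.array([[0,35],[60,35],[-60,35],[60,-35],[-60,-35],[0,-35.]])
a=W-W.mean(0); b=L-L.mean(0); th=np.arctan2((b[:,0]*a[:,1]-b[:,1]*a[:,0]).sum(),(a*b).sum())
c,s=np.cos(th),np.sin(th); P=b@np.array([[c,s],[-s,c]])+W.mean(0); print(np.degrees(th),W.mean(0)); print(np.round(P,1)); print(np.round(W-P,1))
E
```

```text
-8.63923673201181 [ 445.01666667 -355.66666667]
[[ 450.3 -321.1]
 [ 509.6 -330.1]
 [ 391.  -312.1]
 [ 499.1 -399.3]
 [ 380.4 -381.3]
 [ 439.8 -390.3]]
[[-0.2 -1. ]
 [-1.5 -0.1]
 [ 1.1 -0.3]
 [-1.3  0.6]
 [ 2.   0.3]
 [-0.2  0.7]]
```

Emit:
arm_command --pt "31 -26 50 0 0.35" --pt "31 -26 100 0 0.35" --pt "31 -26 140 0 0.35" --pt "31 -26 150 0 0.35" --pt "31 -26 150 0 0.35"

```text
t: 48.1
eef_pos: [450.8, -317.7, 146.3]
tcp_rot: [-3.139, 0.002, 0.054]
ft_force: [0.1, -0.9, -0.2]
opening: 0.353
grip_force: 0.0
```

```bash
python3 - <<'E'
from h import *
w=shot('wrist'); s=w['s'];print(s['eef_pos'],s['tcp_rot'],s['ft_force']); studs(w)
E
```

```text
[ 450.80781091 -317.72805108  146.25726759] [-3.13929408e+00  2.45574892e-03  5.41341668e-02] [ 0.14047141 -0.92672259 -0.18616841]
blue 311 206 17 24 309.5 [ 451.7 -321. ] toplow [ 457.3 -320.6] topbot [ 446.1 -321.3]
blue 326 138 20 20 274.0 [ 508.4 -330.2] toplow [ 511.7 -330. ] topbot [ 505.  -330.5]
green 301 258 12 8 59.5 [ 403.8 -312.5] toplow [ 402.3 -312.6] topbot [ 405.3 -312.4]
green 401 154 25 19 317.5 [ 498.2 -396. ] toplow [ 501.4 -395.5] topbot [ 494.9 -396.5]
red 120 291 55 25 734.5 [ 374.6 -182.8] toplow [ 381.2 -183.5] topbot [ 367.8 -182.1]
red 392 227 23 15 197.0 [ 447.1 -385.6] toplow [ 448.7 -385.4] topbot [ 445.5 -385.8]
```

Emit:
arm_command --pt "-1.5 3 25 0 0.35" --pt "-1.5 3 50 0 0.35" --pt "-1.5 3 72 0 0.35" --pt "-1.5 3 72 0 0.35" --pt "-1.5 3 72 0 0.1"

```text
t: 48.65
eef_pos: [450.6, -321.9, 77.5]
tcp_rot: [3.14, -0.002, 0.054]
ft_force: [-0.5, -0.4, 0.3]
opening: 0.31
grip_force: 0.0
```

Emit:
arm_command --pt "0 0 0 0 0" --pt "0 0 0 0 0" --pt "0 0 0 0 0" --pt "0 0 0 0 0"

```text
t: 49.05
eef_pos: [450.4, -321.3, 76.9]
tcp_rot: [3.14, -0.002, 0.054]
ft_force: [-0.1, 1.6, 8.7]
opening: 0.139
grip_force: 30.0
```

Emit:
arm_command --pt "0 0 -15 0 0" --pt "0 0 -40 0 0" --pt "0 0 -80 0 0" --pt "0 0 -120 0 0" --pt "0 0 -150 0 0"

```text
t: 49.55
eef_pos: [449.9, -321.0, 228.5]
tcp_rot: [3.14, -0.002, 0.054]
ft_force: [0.7, 0.2, -2.0]
opening: 0.136
grip_force: 30.0
```

Emit:
arm_command --pt "0 0 0 0 0" --pt "0 0 0 0 0"

```text
t: 49.75
eef_pos: [449.7, -320.8, 225.9]
tcp_rot: [3.141, -0.001, 0.054]
ft_force: [-0.5, 0.1, -1.6]
opening: 0.142
grip_force: 30.0
```

```bash
python3 - <<'E'
from h import *
w=shot('wrist'); s=w['s'];print(s['eef_pos'],s['tcp_rot'],s['ft_force'],s['opening']); print(proj(w,s['eef_pos']-[0,0,67]))
R=rpy(s['tcp_rot']); print('to above mid',R.T@(np.array([525.2,-31.4,226])-s['eef_pos']))
print('\n'.join(str(197+i)+' '+' '.join('%3d'%x for x in r) for i,r in enumerate(w['frame'][197:225,300:332].max(2))))
E
```

```text
[ 449.69165311 -320.81289273  225.90639056] [ 3.14069549e+00 -7.82636729e-04  5.41631728e-02] [-0.52391496  0.08234025 -1.55559708] 0.14200927724560505
(np.float64(314.8281570906296), np.float64(209.236154505263))
to above mid [ 9.10655191e+01 -2.84900572e+02 -2.77941514e-01]
197  75  73  74  74  74  75  74  74  75  89 107 114 114 114 114 115 113 115 116 115 112 114 113 116 113 114 113 115 116 113 114 115
198  73  74  71  72  72  73  73  75  75  87 108 116 112 116 114 115 114 115 115 117 114 115 114 114 115 112 113 113 113 113 113 116
199  74  74  73  76  73  76  72  75  77  90 107 114 114 116 113 116 113 115 110 112 114 112 114 113 114 113 113 115 115 113 115 115
200  72  72  73  74  74  73  71  73  76  88 106 112 114 113 113 114 113 110 114 114 114 112 112 114 114 114 114 113 114 114 114 114
201  72  71  73  70  74  74  73  72  76  88 107 113 113 113 113 114 113 115 111 113 113 115 116 115 113 115 112 114 113 114 113 115
202  73  74  74  74  74  72  74  72  75  91 108 113 113 112 114 114 112 114 114 113 114 113 112 115 114 113 115 113 115 115 115 114
203  72  74  73  72  70  71  73
[... 2172 characters left out ...]
  79  88 106 112 112 113 112 112 112 113
220  72  71  72  69  68  70  70  67  67  67  68  68  68  68  68  69  70  72  76  77  76  78  78  86 102 112 111 112 113 111 113 112
221  68  69  68  68  70  68  67  65  66  68  67  68  69  67  69  68  67  69  73  75  77  78  81  86 101 108 111 110 109 108 108 108
222  59  58  58  62  66  67  68  65  66  67  68  66  66  66  69  70  66  68  72  73  76  79  80  86 100 108 112 105 100  92  92  90
223  38  39  44  54  65  68  67  68  67  66  68  67  67  67  66  70  67  67  66  69  73  79  82  88  95 107 107 101  80  63  58  60
224  19  21  29  46  56  64  69  68  66  67  68  69  67  68  67  70  68  68  68  67  70  76  81  86  96 103  96  84  61  35  30  35
```

Emit:
arm_command --pt "46 -142 0 0 0" --pt "46 -142 0 0 0" --pt "46 -142 0 0 0" --pt "46 -142 0 0 0"

```text
t: 50.2
eef_pos: [488.2, -171.9, 224.1]
tcp_rot: [-3.139, 0.002, 0.059]
ft_force: [-0.8, -0.7, -1.5]
opening: 0.141
grip_force: 30.0
```

Emit:
arm_command --pt "46 -143 0 0 0" --pt "46 -143 0 0 0" --pt "46 -143 0 0 0" --pt "46 -143 20 0 0" --pt "46 -143 60 0 0"

```text
t: 50.7
eef_pos: [527.3, -30.4, 165.6]
tcp_rot: [3.141, -0.003, 0.057]
ft_force: [0.3, -1.0, -1.8]
opening: 0.142
grip_force: 30.0
```

Emit:
arm_command --pt "0 0 0 0 0" --pt "0 0 0 0 0" --pt "0 0 0 0 0"

```text
t: 51.0
eef_pos: [526.8, -32.1, 166.5]
tcp_rot: [3.141, -0.001, 0.053]
ft_force: [-0.2, 0.1, -0.5]
opening: 0.139
grip_force: 30.0
```

```bash
python3 - <<'E'
from h import *
w=shot('wrist'); s=w['s'];print(s['eef_pos'],s['tcp_rot'],s['ft_force'],s['opening']); brk(w)
print('stud end exp',proj(w,s['eef_pos']-[0,0,67]),'hole exp',proj(w,(525.2,-31.4,81)))
hsv=cv2.cvtColor(w['frame'],cv2.COLOR_RGB2HSV)
print('\n'.join(str(190+i)+' '+' '.join('%3d'%x for x in r) for i,r in enumerate(hsv[190:226:1,298:334,1])))
E
```

```text
[526.80680368 -32.05720929 166.53719119] [ 3.14121061e+00 -1.08353064e-03  5.32810854e-02] [-0.1535339   0.12407616 -0.51111398] 0.139420794892121
bracket box [436. 214.] [80. 72.] 90.0 hole px (432.0, 206.5) hole xy [ 530.  -145.8]
bracket box [313.5 204.5] [61. 63.] 90.0 hole px None hole xy None
stud end exp (np.float64(314.8675256819332), np.float64(209.2582338586577)) hole exp (np.float64(314.12485635245014), np.float64(205.19626799631388))
190 238 238 238 238 238 238 238 238 238 238 238 238 238 238 238 238 238 238 238 238 238 238 238 238 238 238 238 237 238 238 238 238 238 238 238 238
191 238 238 238 238 238 238 238 238 237 238 238 238 238 238 238 238 238 238 238 238 238 238 238 238 238 238 238 238 238 238 237 238 238 238 238 238
192 238 238 238 238 238 238 238 238 238 238 238 238 238 238 238 238 238 238 238 238 238 238 238 238 238 238 238 238 238 238 238 238 237 238 238 238
193 238 238 238 238 238 238 238 237 238 238 238 238 237 238 238 238 238 237 238 238 238 238 238 238 238 238 238 238 238 238 238 238 238 238 238 238
194 238 238 238 238 238 237 238 238 238 238 238 238 239 24
[... 3977 characters left out ...]
 103  27  12  19  19  23   8   8   8  20  15   8  14  10   7  22  97 177 242 238 237 237 237 237 237 237 237
222 242 241 241 241 241 242 242 243 188 103  23  12  12  16  16  11  12   8  12   8  20  15   7  10  19  83 163 242 237 237 235 234 233 234 235 236
223 240 236 232 233 235 240 241 243 199 112  19  20  15  15  15  15  12  11  16  15   8  16   7  13  22  81 156 244 238 235 231 226 210 217 229 235
224 238 228 184 196 224 235 239 243 201 125  33  16  12  19  15  16  15  19  20  15   4  15   8  11  23  74 152 227 236 234 201 159 120 156 211 232
225 237 210  55 128 183 229 233 242 188 120  33  12  16  16  23  12  12  16  12  16  12  19  20  11  20  71 148 200 234 213 146  59  24  85 207 231
```

Emit:
arm_command --pt "0 -0.6 6 0 0" --pt "0 -0.6 12 0 0" --pt "0 -0.6 17 0 0" --pt "0 -0.6 17 0 0"

```text
t: 51.45
eef_pos: [525.9, -30.8, 147.8]
tcp_rot: [-3.141, 0.001, 0.054]
ft_force: [-0.4, 0.1, -1.1]
opening: 0.138
grip_force: 30.0
```

Emit:
arm_command --pt "0 0 3 0 0" --pt "0 0 6 0 0" --pt "0 0 9 0 0" --pt "0 0 9 0 0"

```text
t: 51.85
eef_pos: [526.2, -30.8, 139.1]
tcp_rot: [-3.142, 0.0, 0.054]
ft_force: [0.3, 0.3, -1.5]
opening: 0.14
grip_force: 30.0
```

Emit:
arm_command --pt "0 0 2 0 0" --pt "0 0 4 0 0" --pt "0 0 4 0 0"

```text
t: 52.15
eef_pos: [526.2, -30.8, 135.3]
tcp_rot: [3.142, 0.0, 0.054]
ft_force: [0.6, -0.1, -1.0]
opening: 0.14
grip_force: 30.0
```

Emit:
arm_command --pt "0 0 5 0 0" --pt "0 0 10 0 0" --pt "0 0 14 0 0" --pt "0 0 18 0 0" --pt "0 0 18 0 0"

```text
t: 52.65
eef_pos: [526.1, -30.8, 116.9]
tcp_rot: [-3.142, 0.001, 0.054]
ft_force: [0.8, -0.7, -1.6]
opening: 0.139
grip_force: 30.0
```

Emit:
arm_command --pt "0 0 4 0 0" --pt "0 0 8 0 0" --pt "0 0 12 0 0" --pt "0 0 13 0 0" --pt "0 0 13 0 0"

```text
t: 53.15
eef_pos: [526.2, -30.8, 104.3]
tcp_rot: [3.142, 0.0, 0.054]
ft_force: [0.8, -0.1, -1.3]
opening: 0.141
grip_force: 30.0
```

Emit:
arm_command --pt "0 0 2 0 0" --pt "0 0 2 0 0.3" --pt "0 0 2 0 0.35" --pt "0 0 2 0 0.35" --pt "0 0 2 0 0.35"

```text
t: 53.65
eef_pos: [526.2, -30.8, 102.6]
tcp_rot: [3.141, -0.0, 0.054]
ft_force: [-0.4, 0.9, 0.2]
opening: 0.342
grip_force: 0.0
```

Emit:
arm_command --pt "0 0 -20 0 0.35" --pt "0 0 -60 0 0.35" --pt "0 0 -100 0 0.35" --pt "0 0 -140 0 0.35" --pt "0 0 -140 0 0.35"

```text
t: 54.15
eef_pos: [527.9, -31.0, 247.4]
tcp_rot: [3.14, -0.008, 0.054]
ft_force: [-0.1, -0.9, 0.6]
opening: 0.35
grip_force: 0.0
```

Emit:
arm_command --pt "-24 182 0 0 0.35" --pt "-24 182 0 0 0.35" --pt "-24 182 0 0 0.35" --pt "-24 182 0 0 0.35" --pt "-24 182 0 0 0.35"

```text
t: 54.65
eef_pos: [511.4, -217.4, 241.4]
tcp_rot: [3.141, 0.001, 0.05]
ft_force: [0.3, 1.3, -0.2]
opening: 0.35
grip_force: 0.0
```

```bash
python3 - <<'E'
from h import *
w=shot('wrist'); s=w['s'];print(s['eef_pos'],s['tcp_rot'],s['ft_force'],s['opening']); brk(w); studs(w)
print('stud top exp',proj(w,(525.5,-31.2,130)))
R=rpy(s['tcp_rot']); print('to above green',R.T@(np.array([498,-398,150])-s['eef_pos']))
E
```

```text
[ 511.42797627 -217.36250229  241.4331534 ] [3.14149338e+00 8.66855890e-04 5.02206817e-02] [ 0.26460175  1.32332742 -0.17553093] 0.349751025514173
bracket box [255.7 171.8] [61.5 51.5] 87.8 hole px (257.0, 168.5) hole xy [ 530.4 -146.2]
bracket box [158. 171.] [60. 62.] 90.0 hole px None hole xy None
blue 401 190 19 15 161.0 [ 510.2 -327.1] toplow [ 512.5 -326.7] topbot [ 507.8 -327.4]
blue 129 167 27 16 239.5 [521.  -21.6] toplow [523.8 -21.9] topbot [518.1 -21.3]
green 0 258 24 13 210.5 [391.5 169.3] toplow [393. 169.] topbot [390.1 169.7]
green 450 198 20 15 159.5 [ 499.6 -394.2] toplow [ 502.1 -393.8] topbot [ 497.  -394.7]
red 446 249 20 17 134.0 [ 444.7 -384.6] toplow [ 448.5 -383.9] topbot [ 440.9 -385.3]
red 397 55 30 30 645.5 [ 641.6 -305.1] toplow [ 650.  -303.9] topbot [ 633.1 -306.3]
stud top exp (np.float64(136.19734092475107), np.float64(174.82814823714972))
to above green [-22.39970398 179.72659292  91.47044727]
```

Emit:
arm_command --pt "-22 180 0 0 0.35" --pt "-22 180 0 0 0.35" --pt "-22 180 30 0 0.35" --pt "-22 180 70 0 0.35" --pt "-22 180 100 0 0.35"

```text
t: 55.2
eef_pos: [499.7, -396.5, 140.9]
tcp_rot: [3.14, -0.001, 0.053]
ft_force: [0.2, -0.2, -1.0]
opening: 0.353
grip_force: 0.0
```

Emit:
arm_command --pt "0 0 10 0 0.35" --pt "0 0 10 0 0.35" --pt "0 0 10 0 0.35"

```text
t: 55.5
eef_pos: [500.9, -394.0, 134.2]
tcp_rot: [3.14, -0.001, 0.055]
ft_force: [-0.9, -0.1, -0.0]
opening: 0.35
grip_force: 0.0
```

```bash
python3 - <<'E'
from h import *
w=shot('wrist'); s=w['s'];print(s['eef_pos'],s['tcp_rot'],s['ft_force'],s['opening']); studs(w)
print([proj(w,(x,-398,90)) for x in (494,498,502)])
E
```

```text
[ 500.89665845 -394.00905155  134.21966896] [ 3.14029958e+00 -1.27141970e-03  5.54991019e-02] [-0.93109362 -0.12321948 -0.02598024] 0.3495795412929942
blue 223 195 25 25 397.5 [ 510.9 -332.9] toplow [ 516.4 -333. ] topbot [ 505.3 -332.8]
green 313 207 17 24 303.0 [ 500.2 -399.2] toplow [ 505.8 -398.8] topbot [ 494.5 -399.5]
red 297 291 18 25 351.5 [ 440.9 -390.2] toplow [ 447.1 -389.9] topbot [ 434.6 -390.4]
[(np.float64(319.12407750496874), np.float64(225.51023788951957)), (np.float64(319.4114823969418), np.float64(220.96025276442097)), (np.float64(319.7014962205069), np.float64(216.36896493269586))]
```

Emit:
arm_command --pt "-3 4.5 15 0 0.35" --pt "-3 4.5 40 0 0.35" --pt "-3 4.5 60 0 0.35" --pt "-3 4.5 72 0 0.35" --pt "-3 4.5 72 0 0.35"

```text
t: 56.05
eef_pos: [496.7, -399.0, 59.2]
tcp_rot: [-3.14, 0.001, 0.054]
ft_force: [0.3, 0.6, 0.1]
opening: 0.351
grip_force: 0.0
```

Emit:
arm_command --pt "0 0 0 0 0" --pt "0 0 0 0 0" --pt "0 0 0 0 0" --pt "0 0 0 0 0" --pt "0 0 0 0 0"

```text
t: 56.55
eef_pos: [497.4, -399.8, 61.3]
tcp_rot: [3.14, -0.001, 0.054]
ft_force: [0.4, 0.1, 5.8]
opening: 0.138
grip_force: 30.0
```

Emit:
arm_command --pt "0 0 -15 0 0" --pt "0 0 -40 0 0" --pt "0 0 -80 0 0" --pt "0 0 -120 0 0" --pt "0 0 -150 0 0"

```text
t: 57.05
eef_pos: [497.2, -399.4, 214.0]
tcp_rot: [3.14, -0.001, 0.054]
ft_force: [0.2, -0.0, -0.6]
opening: 0.14
grip_force: 30.0
```

Emit:
arm_command --pt "0 0 0 0 0" --pt "0 0 0 0 0"

```text
t: 57.25
eef_pos: [497.0, -399.2, 211.2]
tcp_rot: [3.141, -0.001, 0.054]
ft_force: [0.1, 0.1, -1.6]
opening: 0.143
grip_force: 30.0
```

```bash
cat >> h.py <<'E'
def endedge(w,h):
    s=w['s']; u0,v0=proj(w,s['eef_pos']-[0,0,h]); u=int(round(u0)); g=w['frame'].max(2).astype(int)
    print('end exp',round(u0,1),round(v0,1),'col profile from',190,g[190:226,u-2:u+3].mean(1).round().astype(int).tolist()); r=int(v0)+6; print('row',r,'cols from',u-16,g[r,u-16:u+17].tolist())
E
python3 - <<'E'
from h import *
w=shot('wrist'); s=w['s'];print(s['eef_pos'],s['tcp_rot'],s['ft_force'],s['opening']); endedge(w,52)
R=rpy(s['tcp_rot']); print('to above right',R.T@(np.array([531.5,-146,212])-s['eef_pos']))
E
```

```text
[ 496.9644202  -399.19703991  211.19515215] [ 3.14085899e+00 -6.11547745e-04  5.41653706e-02] [ 0.05229968  0.13072594 -1.5699663 ] 0.1432302495828359
end exp 314.8 214.4 col profile from 190 [53, 63, 82, 98, 107, 110, 112, 113, 113, 112, 108, 103, 100, 100, 100, 101, 99, 99, 91, 78, 72, 73, 74, 73, 73, 72, 72, 70, 70, 69, 70, 70, 70, 70, 71, 70]
row 220 cols from 299 [71, 72, 69, 73, 69, 73, 71, 70, 67, 67, 68, 67, 69, 69, 69, 71, 69, 70, 69, 67, 72, 76, 80, 84, 92, 101, 111, 117, 143, 180, 203, 208, 208]
to above right [  48.19321998 -250.9553506    -0.95949267]
```

Emit:
arm_command --pt "23 -126 0 0 0" --pt "23 -126 0 0 0" --pt "23 -126 0 0 0" --pt "23 -126 0 0 0"

```text
t: 57.7
eef_pos: [513.1, -268.9, 209.3]
tcp_rot: [-3.139, 0.002, 0.057]
ft_force: [0.6, -0.4, -0.9]
opening: 0.139
grip_force: 30.0
```

Emit:
arm_command --pt "24 -125 0 0 0" --pt "24 -125 0 0 0" --pt "24 -125 0 0 0" --pt "24 -125 30 0 0" --pt "24 -125 60 0 0"

```text
t: 58.2
eef_pos: [530.6, -145.9, 149.4]
tcp_rot: [3.141, -0.0, 0.056]
ft_force: [0.5, -0.2, -1.5]
opening: 0.142
grip_force: 30.0
```

Emit:
arm_command --pt "0 0 0 0 0" --pt "0 0 0 0 0" --pt "0 0 0 0 0"

```text
t: 58.5
eef_pos: [530.9, -147.0, 151.4]
tcp_rot: [3.141, -0.001, 0.053]
ft_force: [0.6, 0.8, 0.0]
opening: 0.141
grip_force: 30.0
```

```bash
python3 - <<'E'
from h import *
w=shot('wrist'); s=w['s'];print(s['eef_pos'],s['tcp_rot'],s['ft_force'],s['opening']); brk(w); endedge(w,51.5)
S=cv2.cvtColor(w['frame'],cv2.COLOR_RGB2HSV)[:,:,1]; 
for n,z in(('hole exp',81),): 
    u,v=proj(w,(530.2,-146,z)); print(n,u,v)
col=S[190:225,int(u)-1:int(u)+2].mean(1); print('S col from 190',col.round().astype(int).tolist())
for r in (int(v)-3,int(v),): print(r,'S from 295',S[r,295:336].tolist())
E
```

```text
[ 530.94885029 -146.9606221   151.42150502] [ 3.14100659e+00 -9.88783910e-04  5.34481891e-02] [0.64641825 0.75823786 0.03358127] 0.14073502594423523
bracket box [313.5 208. ] [66. 67.] 90.0 hole px None hole xy None
bracket box [183.5 216. ] [84. 79.] 90.0 hole px None hole xy None
end exp 314.8 214.6 col profile from 190 [161, 161, 161, 160, 160, 160, 159, 157, 156, 148, 143, 144, 148, 148, 147, 143, 129, 106, 90, 79, 76, 76, 77, 77, 77, 76, 75, 75, 74, 74, 73, 75, 73, 73, 74, 74]
row 220 cols from 299 [156, 156, 163, 189, 220, 227, 226, 205, 142, 83, 71, 71, 75, 72, 74, 72, 73, 75, 72, 75, 81, 83, 87, 89, 106, 134, 151, 156, 157, 157, 155, 158, 156]
hole exp 313.7647731770013 208.88216811094688
S col from 190 [239, 239, 239, 239, 239, 239, 239, 239, 245, 176, 93, 39, 22, 21, 21, 22, 21, 21, 19, 15, 13, 12, 16, 12, 16, 11, 13, 12, 12, 16, 13, 16, 14, 15, 17]
205 S from 295 [239, 239, 239, 239, 239, 239, 240, 241, 242, 246, 177, 100, 38, 22, 23, 21, 22, 22, 21, 23, 23, 22, 22, 24, 20, 20, 39, 84, 145, 226, 242, 239, 239, 239, 239, 239, 239, 239, 239, 238, 239]
208 S from 295 [239, 239, 239, 239, 239, 239, 239, 240, 226, 138, 70, 32, 21, 19, 19, 21, 19, 22, 17, 19, 20, 20, 20, 17, 22, 24, 21, 29, 60, 134, 233, 240, 239, 239, 239, 239, 239, 239, 239, 239, 239]
```

Emit:
arm_command --pt "-0.5 -1 6 0 0" --pt "-0.5 -1 12 0 0" --pt "-0.5 -1 17 0 0" --pt "-0.5 -1 17 0 0"

```text
t: 58.95
eef_pos: [529.6, -145.1, 132.7]
tcp_rot: [-3.141, 0.001, 0.054]
ft_force: [-0.5, -0.6, -1.1]
opening: 0.137
grip_force: 30.0
```

Emit:
arm_command --pt "0 0 3 0 0" --pt "0 0 6 0 0" --pt "0 0 9 0 0" --pt "0 0 9 0 0"

```text
t: 59.35
eef_pos: [530.1, -145.3, 124.2]
tcp_rot: [3.141, -0.0, 0.054]
ft_force: [2.1, -0.5, -1.2]
opening: 0.144
grip_force: 30.0
```

Emit:
arm_command --pt "0 0 2 0 0" --pt "0 0 4 0 0" --pt "0 0 5 0 0" --pt "0 0 5 0 0"

```text
t: 59.75
eef_pos: [530.1, -145.3, 119.5]
tcp_rot: [3.141, -0.001, 0.054]
ft_force: [2.0, -0.9, -1.9]
opening: 0.14
grip_force: 30.0
```

Emit:
arm_command --pt "0.7 0 4 0 0" --pt "0.7 0 8 0 0" --pt "0.7 0 12 0 0" --pt "0.7 0 15 0 0" --pt "0.7 0 16 0 0"

```text
t: 60.25
eef_pos: [530.6, -145.2, 103.0]
tcp_rot: [-3.142, 0.0, 0.054]
ft_force: [2.1, -1.3, -0.3]
opening: 0.135
grip_force: 30.0
```

Emit:
arm_command --pt "0 0 0 0 0" --pt "0 0 1 0 0" --pt "0 0 1 0 0"

```text
t: 60.55
eef_pos: [530.6, -145.2, 102.5]
tcp_rot: [3.141, -0.0, 0.054]
ft_force: [1.0, -1.4, -2.2]
opening: 0.142
grip_force: 30.0
```

Release, retreat and check everything.

Emit:
arm_command --pt "0 0 0 0 0.35" --pt "0 0 0 0 0.35" --pt "0 0 0 0 0.35" --pt "0 0 0 0 0.35"

```text
t: 60.95
eef_pos: [530.5, -145.2, 102.5]
tcp_rot: [-3.142, 0.0, 0.054]
ft_force: [0.5, 0.2, -0.0]
opening: 0.345
grip_force: 0.0
```

Emit:
arm_command --pt "0 0 -20 0 0.35" --pt "0 0 -60 0 0.35" --pt "0 0 -100 0 0.35" --pt "0 0 -150 0 0.35" --pt "-50 -20 -180 0 0.35"

```text
t: 61.45
eef_pos: [492.2, -132.5, 280.3]
tcp_rot: [3.139, -0.006, 0.054]
ft_force: [0.3, 0.6, 0.2]
opening: 0.351
grip_force: 0.0
```

Emit:
arm_command --pt "-70 -40 0 0 0.35" --pt "-70 -40 0 0 0.35" --pt "-70 -40 0 0 0.35" --pt "-70 -40 0 0 0.35"

```text
t: 61.85
eef_pos: [417.4, -95.1, 277.4]
tcp_rot: [3.141, -0.001, 0.054]
ft_force: [0.0, 0.1, 0.3]
opening: 0.349
grip_force: 0.0
```

```bash
python3 - <<'E'
from h import *
w=shot('wrist'); s=w['s'];print(s['t'],s['eef_pos'],s['tcp_rot'],s['ft_force']); brk(w); studs(w)
for q in((525.2,-31.2,130),(530.4,-145.7,130)): print('top exp',proj(w,q))
hsv=cv2.cvtColor(w['frame'],cv2.COLOR_RGB2HSV); m=cv2.inRange(hsv,(20,150,60),(36,255,255)); g=w['frame'].max(2)
for k in cv2.findContours(m,0,1)[0]:
    if cv2.contourArea(k)>600:
        x,y,a,b=cv2.boundingRect(k); print(x,y,a,b)
        for u in(x+10,x+a-14):
            r=np.where(m[:,u])[0][0]; print(' edge',u,onz(w,u,r-.5,83)[:2].round(1),g[max(0,r-8):r+2,u].tolist())
        for v in(y+10,y+35):
            c=np.where(m[v,:x+a//2])[0]; c=c[c>=x][0]; print(' left',v,onz(w,c-.5,v,83)[:2].round(1),g[v,c-8:c+2].tolist())
c=shot('side'); hsv=cv2.cvtColor(c['frame'],cv2.COLOR_RGB2HSV)
for n,m,q in(('blue',cv2.inRange(hsv,(100,110,50),(125,255,255)),(525.2,-31.2)),('green',cv2.inRange(hsv,(45,90,40),(85,255,255)),(530.4,-145.7)),('orange',cv2.inRange(hsv,(3,150,80),(18,255,255)),(433.2,347.5))):
    z=165 if n=='orange' else 130; u,v=proj(c,(*q,z)); x0,y0=int(u)-15,int(v)-15; print(n,'exp top px',round(u),round(v))
    for k in cv2.findContours(m[y0:y0+50,x0:x0+30].copy(),0,1)[0]: print('  ',np.array(cv2.boundingRect(k))+[x0,y0,0,0])
E
```

```text
61.85 [417.36745569 -95.08779018 277.39373707] [ 3.14084457e+00 -1.38601727e-03  5.43074048e-02] [0.03553483 0.05719822 0.33135012]
bracket box [361.   93.5] [55. 48.] 90.0 hole px (363.5, 93.0) hole xy [ 532.9 -149.7]
bracket box [267.  92.] [54. 50.] 90.0 hole px (264.5, 91.0) hole xy [528.5 -26. ]
blue 497 116 25 12 204.0 [ 507.7 -323.5] toplow [ 508.3 -323.3] topbot [ 507.2 -323.6]
blue 256 84 15 14 138.5 [526.4 -28.5] toplow [528.1 -28.5] topbot [524.8 -28.5]
green 460 203 19 14 139.0 [ 391.6 -306.4] toplow [ 393.7 -305.9] topbot [ 389.5 -306.8]
green 359 83 15 15 140.5 [ 535.5 -150.9] toplow [ 537.7 -150.7] topbot [ 533.2 -151.2]
red 520 219 25 15 171.0 [ 382.6 -372.5] toplow [ 385.2 -371.8] topbot [ 379.9 -373.2]
red 267 214 71 41 735.0 [355.9 -81.9] toplow [376.1 -81.1] topbot [335.1 -82.8]
red 539 176 26 13 194.5 [ 439.9 -381.6] toplow [ 441.1 -381.2] topbot [ 438.7 -381.9]
top exp (np.float64(261.2732953252737), np.float64(89.04456015468267))
top exp (np.float64(367.28188042631575), np.float64(90.11389613495237))
337 66 49 56
 edge 347 [ 562.8 -126.2] [96, 94, 94, 95, 96, 88, 73, 82, 138, 190]
 edge 372 [ 564.5 -156.5] [95, 94, 96, 94, 95, 89, 71, 69, 117, 172]
 left 76 [ 550.4 -115.6] [91, 93, 93, 93, 95, 93, 104, 151, 197, 216]
 left 101 [ 521.5 -116.5] [94, 94, 94, 96, 95, 98, 98, 124, 170, 206]
242 65 51 55
 edge 252 [557.6 -11. ] [85, 89, 87, 85, 87, 85, 78, 90, 126, 175]
 edge 279 [559.4 -43.7] [90, 92, 89, 89, 90, 87, 80, 97, 153, 200]
 left 75 [545.2   0.7] [84, 86, 86, 88, 86, 86, 80, 105, 158, 202]
 left 100 [ 5.163e+02 -2.000e-01] [100, 87, 86, 89, 87, 88, 83, 93, 144, 196]
blue exp top px 341 209
   [339 208   6  11]
green exp top px 363 236
   [360 234   7  12]
orange exp top px 265 137
   [264 140   7  14]
   [264 135   7   4]
```

Both brackets are flush with the fence and side stops. Both stud tops are where they should be in the two views, and the rod is in its stand. I hand in.

```bash
python3 -c "
from cell import env
print(env.job_done())"
```

```text
the job is handed in; nothing more can be done
None
```

The job is handed in, with no verdict shown: the middle bore felt 40 mm deep and got a blue 95 mm stud, the right bore 25 mm and a green 80 mm stud, the left bore had no bracket, and in the last pictures both brackets were home and the rod was back in its stand.

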